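# Load a battery lantern and lock its bayonet cap

### The job

Get the battery lantern that stands upside down in the bench clamp ready for the customer: put the two loose battery cells into the two empty wells, contact nub up like the cell already in there. Then fit the cap: line its two lugs up with the two notches of the lantern's rim, push it down against the cells' springs, twist it a quarter turn clockwise (seen from above) until it locks, and let go. Do not knock over any of the copper and brass ware standing on the counter.

Things in the scene. Friction and masses are not known exactly. Their poses are not given: they have to be found in the camera images.
- lantern_mouth (a point): Centre of the battery deck, a flat black disc facing up, 175 mm above the counter, of a fixed copper lantern (92 mm in diameter) held upside down in a wooden screw clamp (jaws up to 120 mm high). Round the deck, flush with it, runs a brass bayonet flange, 106 mm in diameter and 8 mm thick, broken by two notches on this frame's +x and -x. z is up.
- notch (a point): The notch of the flange on the lantern frame's +x, in the middle of the gap, level with the deck and 50 mm from the lantern's axis: 44 degrees wide, open outward and through. The other notch lies opposite.
- detent (a point): The detent for the lug that enters at notch: a recess 3 mm deep in the flange's underside (46 degrees wide), centred 90 degrees clockwise (seen from above) from the notch, 50 mm from the axis; the point lies on the recess's roof, 5 mm below the deck. A stop just past it ends the turn. The other lug's detent lies opposite.
- well_0 (a point): Centre of the mouth of a battery well, level with the deck: a vertical bore 37 mm in diameter, 23.5 mm from the lantern's axis at 0 degrees counter-clockwise from the lantern frame's +x. A spring plate 51.5 mm down carries a cell's weight and can be pressed 11 mm further (500 N/m, 2 N to begin). It already holds cell_c.
- well_1 (a point): Centre of the mouth of a battery well, level with the deck: a vertical bore 37 mm in diameter, 23.5 mm from the lantern's axis at 120 degrees counter-clockwise from the lantern frame's +x. A spring plate 51.5 mm down carries a cell's weight and can be pressed 11 mm further (500 N/m, 2 N to begin). Empty at the start.
- well_2 (a point): Centre of the mouth of a battery well, level with the deck: a vertical bore 37 mm in diameter, 23.5 mm from the lantern's axis at 240 degrees counter-clockwise from the lantern frame's +x. A spring plate 51.5 mm down carries a cell's weight and can be pressed 11 mm further (500 N/m, 2 N to begin). Empty at the start.
- cell_a_center (a point): Centre of a loose dark grey D-size battery cell with a steel band near its top: 34 mm in diameter, 61.5 mm tall in all, 140 g, standing upright on the counter, contact nub (10 mm wide, 2 mm high) on top. The point is on its axis, 30.5 mm above its bottom; z runs to the nub end. In a well the nub stands 10 mm above the deck until the cap presses it down.
- cell_b_center (a point): The second loose battery cell, the same as cell_a.
- cell_c_center (a point): The cell that already stands in well_0, the same as cell_a; it must end there too.
- cap_grip (a point): Point on the cap's axis where its wing is well grasped: 24 mm above the cap's flat top, 10 mm below the wing's top, 44 mm above the skirt's lower edge. Cap: copper disc 116 mm in diameter, 130 to 210 g, standing on its skirt (20 mm high) on the counter; a brass wing (bar) 70 mm long, 22 mm wide, 34 mm high stands across its top along this frame's x. z is up.
- cap_lug (a point): One of the cap's two lugs (on its +x; the other on -x, both in line with the wing): 26 mm wide, 5 mm high, inside the skirt's lower edge, marked by a brass plate outside. The point is on its upper face, 52 mm from the cap's axis, 39 mm below cap_grip. Over the notches (within 5 degrees) the cap goes down on the rim with 2 mm of play all round.
- cap_axis (a point): The cap's axis at its lower edge, 44 mm below cap_grip, same axes. Heights of cap_grip above the deck while fitting: 38 mm when the cap meets the nubs; below 31 mm the lugs are under the flange and it can turn; 28 mm is its lowest. Pushing in takes about 15 N. Turned 90 degrees clockwise and let go, it springs up to 34 mm, locked, wing at right angles to the notches.
- bowl: Copper bowl, a bystander: 112 mm wide, 48 mm high; origin at the centre of its underside.
- tumbler: Copper tumbler, a bystander: 60 mm wide at the rim, 82 mm high, open at the top; origin at the centre of its underside.
- cezve: Small copper coffee pot with a long brass handle, a bystander: body 72 mm wide, 70 mm high, the handle reaching 130 mm along its -x; origin at the centre of its underside.
- sugar_pot: Lidded brass sugar pot, a bystander: 90 mm wide, 95 mm high; origin at the centre of its underside.
Not all that is in view belongs to the job. What is shaped like the part that bears cell_b_center but pink or purple is not meant. What is shaped like the part that bears cell_a_center but red is not meant.

How it is judged (in metres and radians):
On the way:
1. both loose cells stand in the wells, nub up ((horizontal distance between cell_a_center and well_0 below 0.005 m or horizontal distance between cell_a_center and well_1 below 0.005 m or horizontal distance between cell_a_center and well_2 below 0.005 m) and z of each of cell_a_center, cell_b_center in the frame of lantern_mouth below -0.016 m and angle between each of cell_a_center, cell_b_center's own z axis and vertical below 0.15 rad and (horizontal distance between cell_b_center and well_0 below 0.005 m or horizontal distance between cell_b_center and well_1 below 0.005 m or horizontal distance between cell_b_center and well_2 below 0.005 m)), for 0.2 s.
At the end, for the whole second after the job is handed in: All three cells stand nub up in the wells (within 5 mm of a well's axis, over 16 mm below the deck) and the cap is locked: centred within 6 mm, level within 0.06 rad, wing across the line of the notches within 0.2 rad, grip point 32 to 35.8 mm above the deck, released and at rest (all of step 1 and (horizontal distance between cell_c_center and well_0 below 0.005 m or horizontal distance between cell_c_center and well_1 below 0.005 m or horizontal distance between cell_c_center and well_2 below 0.005 m) and z of cell_c_center in the frame of lantern_mouth below -0.016 m and angle between cell_c_center's own z axis and vertical below 0.15 rad and horizontal distance between cap_grip and lantern_mouth below 0.006 m and z of cap_grip in the frame of lantern_mouth between 0.032 and 0.0358 m and angle between the x axis of cap_grip and the y axis of lantern_mouth, either way round below 0.2 rad and angle between cap_grip's own z axis and vertical below 0.06 rad and linear speed of cap below 0.02 m/s); the robot touches nothing.
It fails at once if the bowl is knocked over (angle between bowl's own z axis and vertical above 0.6 rad).
It fails at once if the tumbler is knocked over (angle between tumbler's own z axis and vertical above 0.6 rad).
It fails at once if the cezve is knocked over (angle between cezve's own z axis and vertical above 0.6 rad).
It fails at once if the sugar pot is knocked over (angle between sugar_pot's own z axis and vertical above 0.6 rad).
It also fails if it takes over 72 s, if anything falls off the work surface, if the arm or the gripper's body presses on something with over 40 N, if the wrist force passes 120 N, or if a joint passes its speed limit or range.

### The arm

A 6-joint arm with a two-finger parallel gripper is mounted at the origin on the work surface. World frame = base frame: x ahead of the robot, y to its left, z up, the work surface at z = 0. Lengths are in m, angles in degrees, forces in N, time in s.
With the tool pointing down it reaches from about 0.25 to 0.725 m from the base axis. Payload 9.7 kg.
Tool frame: the origin (TCP) lies on the centre line of the jaws, within the pads' length; the fingertips stand 19 mm ahead of it and the grasp point (between the pads) is the TCP; z points along the fingers, y is the direction in which the jaws open and shut (so a half turn about z gives the same grasp; the last joint's range is limited). The gripper opens to 85 mm and grips with 20 to 120 N. Pads are 22 mm wide; open, the fingers measure 114 mm over their backs; the gripper's body (76 mm by 85 mm) begins 54 mm behind the grasp point. The pads swing forward as they close: fully open they stand 13 mm farther back than shut.
Start: joints at [77.292, 4.979, 10.078, 95.1, 0, 90], TCP at [0.121, 0.537, 0.25] pointing down, gripper open.
Joint ranges: [-179.16, 179.16], [-48.56, 103.87], [-65.8, 70.77], [-126.05, 130.52], [-82.76, 87.17], [-180, 180]. Speed limits (degrees/s): [127.2, 127.2, 147.25, 180, 180, 180].

### API

Orientations are given as [roll, pitch, yaw] about the fixed x, y, z axes, in that order (R = Rz(yaw) Ry(pitch) Rx(roll)).
In Python, from workcell import bot gives the robot as it stands.
- The arm moves only by the tool servo_tool, never from a script. Its argument "motion" is a list that holds one entry, the list of rows, each a list of 6 numbers: the shift along the tool's x, y, z in mm, then the turn, a rotation vector about the tool's x, y, z in rad. A call has 1 to 5 rows; each row shifts and turns the commanded pose from where the row before left it, along the tool's axes as they then stand; what a row does not reach is not made up. A row lasts 1/10 s, in which the tool goes at most 50 mm and 8.59 degrees, less where a joint would pass 70% of its speed; a pose out of reach is approached as far as the arm can. A call is refused whole if a number of a shift passes 50 or a number of a turn 0.15, either way. A call with a gripper value outside its range is refused whole. "gripper" is the finger opening in mm, from 0 to 85.4, set as the call begins (left out, the last holds). The fingers move at their own pace and stop on an object; "newtons" is the grip in N (left out, the last holds). Time passes only in rows, so rows that do not move let the fingers close. It gives the time, the measured TCP pose, the force and the opening at its end, in the units of the state.
- bot.get_obs(): the state, without advancing time (a new reading comes with each control period).
- bot.camera(name): name is "scene" or "side" or "wrist"; returns a dict with "color" (480x640x3 uint8, red, green, blue), "fx", "fy", "cx", "cy" (pixels), "R" (3x3) and "t" (3): a world point X has camera coordinates R X + t. Camera axes: x right, y down, z forward; pixel columns grow to the right and rows downward; lengths in m; the calibration is good to about 2 mm. A picture is of the moment at which its call begins. There is no depth.
- bot.job_done(): hands the job in, once; it reports no verdict.
Trained networks look in a picture, given as the dict that the camera call returned (one of the last four; its "shot" number tells which), for a name from the list of things; names that differ only in an ending like _2 or _b are one class to them, and where a whole thing is asked for, a point or a joint stands for the part that bears it (a point fixed in the world has none). Each returns a list of dicts, best first, with "confidence" (0 to 1); they miss things now and then, are a little off and sometimes report something else, mostly with a low value. They report only what shows in the picture. A call takes as long as a camera call. They do not tell look-alikes from the thing itself.
- bot.look_for(picture, label): "rect" ([left, top, width, height] in pixels, round what is visible of it).
The state is a dict: "time": time; "q": joint angles; "qd": joint speeds; "joint_efforts": joint torques, N m; "ee_pos": TCP position; "tcp_rot": TCP orientation; "wrist_force": force on the tool from outside, world axes, zero at the start; "torque": the same for the moment, N m; "opening": finger opening in m.
Only numpy, scipy, OpenCV 4.12 (cv2) and the standard library are available. Lean on these libraries where they do the work, as an engineer would, in place of code of your own. Each camera call takes 0.05 s, during which the arm holds its last target.

## Working session

There is one attempt and no reset: what is moved stays moved. The work goes in short steps, Python scripts to look and compute and a tool call to move; the robot and the scene stay as the last step left them, time stands still between calls to the robot, and variables do not carry over. Pictures are saved under pics/ and viewed, and the job is handed in when it is done.

Besides the shell and the picture viewer there is one more tool, called as a command line: name --argument value ..., lists and objects as JSON in quotes. servo_tool: Moves the arm, as the interface text tells. Its arguments: {"type":"object","properties":{"motion":{"type":"array","items":{"type":"array","items":{"type":"array","items":{"type":"number"}}}},"gripper":{"type":"number"},"newtons":{"type":"number"}},"required":["motion"]}

```bash
ls; mkdir -p pics
python3 - <<'E'
from workcell import bot
import cv2
print(bot.get_obs())
for n in ["scene","side","wrist"]:
    p=bot.camera(n); print(n,p['fx'],p['fy'],p['cx'],p['cy'],p['R'],p['t'],p['shot'])
    cv2.imwrite(f"pics/a_{n}.png",p['color'][:,:,::-1])
    if n!='wrist':
        for l in ["lantern_mouth","cell_a_center","cap_grip","bowl","tumbler","cezve","sugar_pot"]:
            try: print(l,[(d['rect'],round(d['confidence'],2)) for d in bot.look_for(p,l)])
            except Exception as e: print(l,e)
E
```

```text
pics
{'time': 0.0, 'q': array([7.72908134e+01, 5.01238520e+00, 1.00344673e+01, 9.50994270e+01,
       2.21926398e-03, 9.00014148e+01]), 'qd': array([-0.03888434, -0.04225323,  0.01252808,  0.06861545, -0.01922658,
       -0.02021926]), 'joint_efforts': array([ 4.32127517e-04, -5.20390821e+01,  4.64803433e+01,  1.65902852e-02,
       -6.89592366e-05,  2.28279816e-06]), 'ee_pos': array([0.12094714, 0.53633068, 0.24957084]), 'tcp_rot': array([-1.79922655e+02, -2.21735203e-03,  1.67289396e+02]), 'wrist_force': array([-0.7608804 , -0.96239627,  0.07737611]), 'torque': array([-0.02452939,  0.01356634,  0.03503081]), 'opening': 0.08545753675253105}
scene 610.8135831811842 610.8135831811842 318.59233679099253 243.6795907208267 [[-0.25169087  0.96774722  0.0108178 ]
 [ 0.82788065  0.2210769  -0.51549843]
 [-0.50126374 -0.1207904  -0.85682223]] [ 0.1056188  -0.33215603  1.65675848] 1
lantern_mouth [([288.3, 255.4, 53.1, 54.5], 0.62)]
cell_a_center [([409.2, 359.1, 18.3, 25.3], 0.85), ([407.6, 327.5, 19.6, 25.3], 0.75), ([375.7, 349.8, 19.6, 24.4], 0.54), ([380.3, 245.1, 49.2, 49.3], 0.47)]
cap
[... 565 characters left out ...]
.7], 0.88), ([365.3, 166.2, 27.5, 33.8], 0.57)]
cell_a_center [([227.7, 302.9, 18.9, 32.7], 0.98), ([249.4, 323.0, 21.0, 31.2], 0.73), ([214.3, 326.3, 22.7, 34.7], 0.66), ([252.7, 207.8, 47.9, 81.0], 0.4)]
cap_grip [([256.7, 208.6, 46.3, 74.4], 0.5)]
bowl [([311.2, 297.0, 51.7, 46.4], 0.97)]
tumbler [([260.9, 198.2, 29.3, 10.8], 0.51)]
cezve [([283.7, 164.0, 54.3, 32.5], 0.83)]
sugar_pot [([363.0, 166.2, 28.4, 33.1], 0.83)]
wrist 424.1568762638697 424.1568762638697 317.6969463886531 235.71651901712767 [[ 2.20355915e-01  9.75419482e-01 -3.25202458e-04]
 [ 9.27714105e-01 -2.09475835e-01  3.08976397e-01]
 [ 3.01313475e-01 -6.83864717e-02 -9.51069650e-01]] [-0.54957436 -0.04056411  0.38031611] 3
```

View pics/a_scene.png

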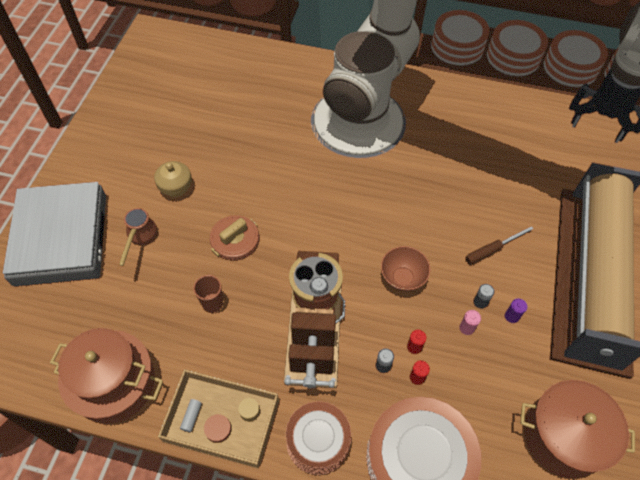

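View pics/a_side.png

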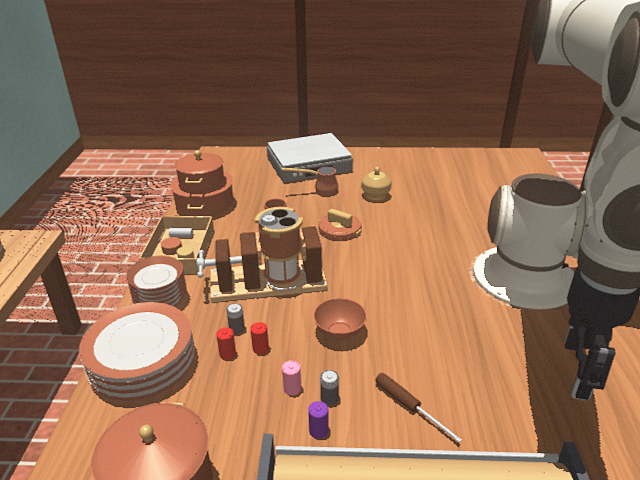

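View pics/a_wrist.png

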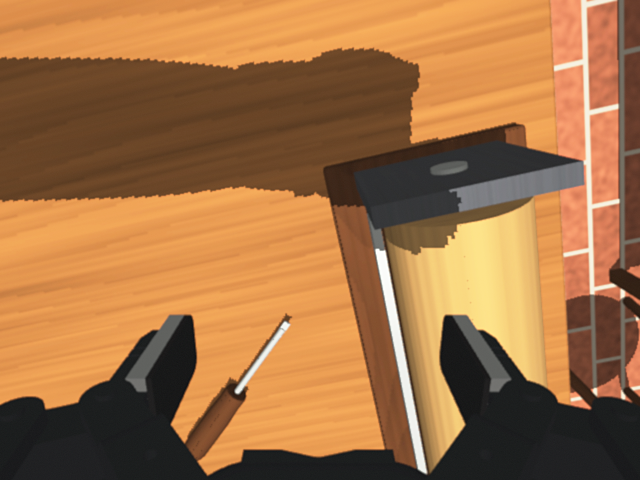

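```bash
cat > h.py <<'E'
import numpy as np, cv2
from workcell import bot
def ray(p,u,v):
    R=np.array(p['R']);t=np.array(p['t'])
    d=R.T@np.array([(u-p['cx'])/p['fx'],(v-p['cy'])/p['fy'],1.0]); return -R.T@t,d
def at_z(p,u,v,z):
    o,d=ray(p,u,v); return o+d*(z-o[2])/d[2]
def proj(p,X):
    c=np.array(p['R'])@np.array(X)+np.array(p['t']); return p['fx']*c[0]/c[2]+p['cx'],p['fy']*c[1]/c[2]+p['cy']
def crop(p,u,v,w,h,k,name):
    u0,v0=int(u-w/2),int(v-h/2)
    u0=max(u0,0);v0=max(v0,0)
    c=p['color'][v0:v0+h,u0:u0+w,::-1]
    c=cv2.resize(c,None,fx=k,fy=k,interpolation=cv2.INTER_CUBIC); 
    cv2.imwrite('pics/'+name,c); print(name,'origin',u0,v0,'scale',k)
E
python3 - <<'E'
from h import *
s=bot.camera('scene'); d=bot.camera('side')
crop(s,275,260,140,100,5,'b_lant.png')
crop(s,450,330,150,110,5,'b_cells.png')
crop(d,290,230,140,100,5,'b_side.png')
crop(d,280,360,150,110,5,'b_sidec.png')
import pickle; pickle.dump((s,d),open('p0.pkl','wb'))
E
```

```text
b_lant.png origin 205 210 scale 5
b_cells.png origin 375 275 scale 5
b_side.png origin 220 180 scale 5
b_sidec.png origin 205 305 scale 5
```

View pics/b_lant.png

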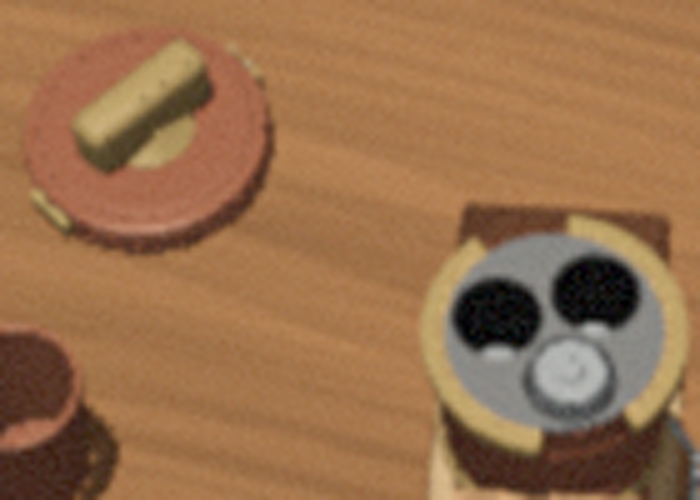

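View pics/b_cells.png

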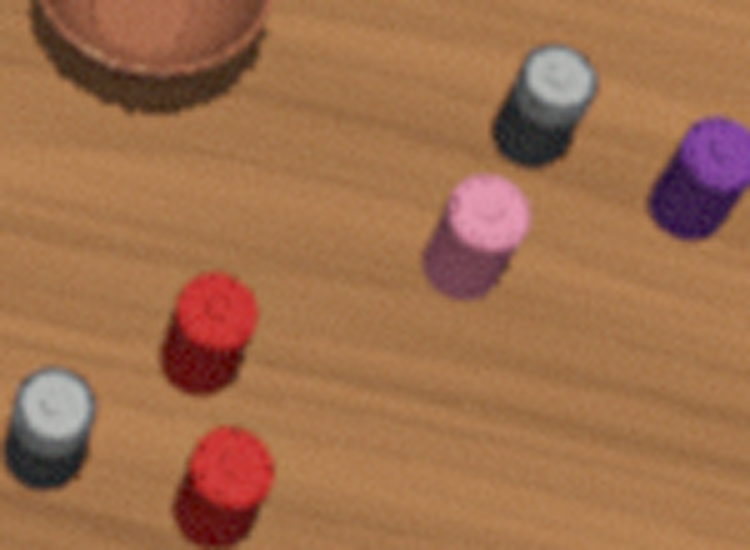

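View pics/b_side.png

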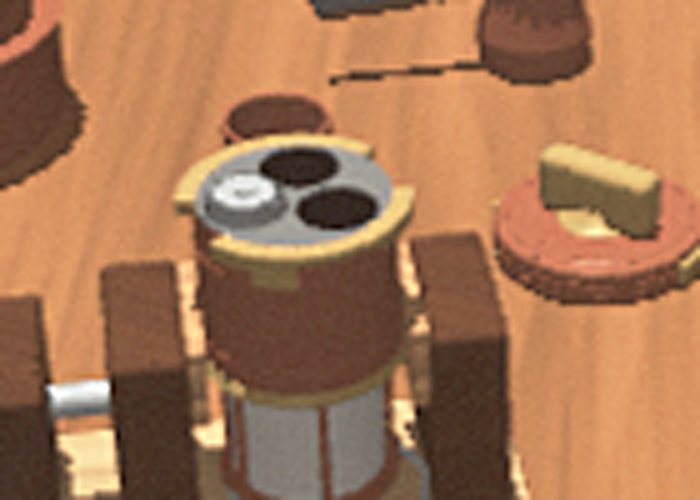

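View pics/b_sidec.png

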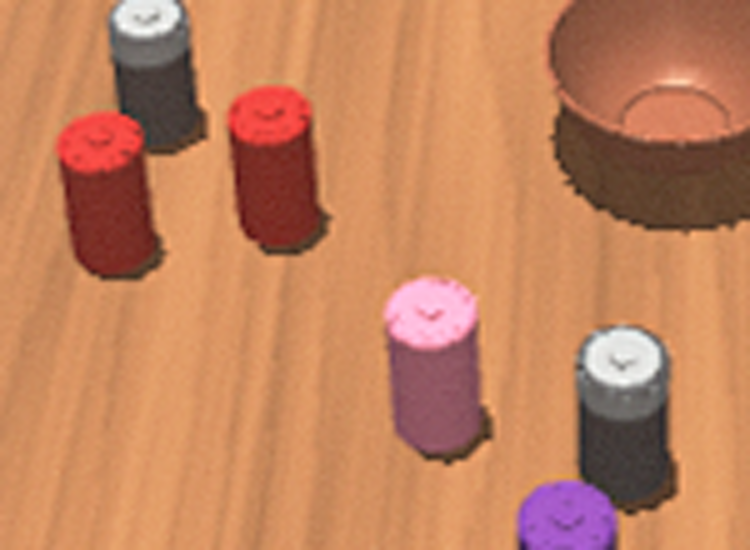

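Run:
```python
from h import *
import pickle
s,d=pickle.load(open('p0.pkl','rb'))
f=lambda o,c:(o[0]+(c[0]+.5)/5-.5,o[1]+(c[1]+.5)/5-.5)
def show(n,p,o,c,z): print(n,np.round(at_z(p,*f(o,c),z)[:3],4))
show('cellR scene',s,(375,275),(559,77),.0595)
show('cellR side',d,(205,305),(623,357),.0595)
show('cellL scene',s,(375,275),(57,404),.0595)
show('cellL side',d,(205,305),(147,17),.0595)
show('pink scene',s,(375,275),(490,213),.0595)
show('purple scene',s,(375,275),(718,152),.0595)
show('red1',s,(375,275),(217,310),.0595)
show('red2',s,(375,275),(232,465),.0595)
L=(205,210);S=(220,180)
show('capdisc scene',s,L,(148,133),.02)
show('wing1 scene',s,L,(193,50),.054); show('wing2 scene',s,L,(85,133),.054)
show('plate1',s,L,(247,62),.008); show('plate2',s,L,(52,210),.008)
show('plate1 side',d,S,(693,262),.008)
show('wing1 side',d,S,(556,155),.054);show('wing2 side',d,S,(648,185),.054)
show('lant scene',s,L,(554,335),.175); show('lant side',d,S,(294,198),.175)
show('n+ scene',s,L,(586,436),.175); show('n- scene',s,L,(523,235),.175)
show('n+ side',d,S,(197,226),.175); show('n- side',d,S,(392,168),.175)
show('cellc scene',s,L,(571,372),.183); show('cellc side',d,S,(242,189),.183)
show('w scene',s,L,(497,315),.175);show('w scene',s,L,(596,292),.175)
show('w side',d,S,(299,166),.175);show('w side',d,S,(338,210),.175)
for n,b in [('bowl',(405,268)),('tumbler',(209,290)),('cezve',(138,225)),('sugar',(173,180))]: print(n,at_z(s,*b,.05))
w=bot.camera('wrist'); ob=bot.get_obs()
from scipy.spatial.transform import Rotation as Ro
Rt=Ro.from_euler('xyz',ob['tcp_rot'],degrees=True).as_matrix()
c=-np.array(w['R']).T@w['t']; print('cam pos in tool',Rt.T@(c-ob['ee_pos']), 'cam axes in tool\n',np.round(Rt.T@np.array(w['R']).T,3)); print(np.round(Rt,3))
```

```text
cellR scene [0.4569 0.3866 0.0595]
cellR side [0.4588 0.3862 0.0595]
cellL scene [0.6599 0.2044 0.0595]
cellL side [0.6616 0.2049 0.0595]
pink scene [0.5291 0.3656 0.0595]
purple scene [0.4754 0.457  0.0595]
red1 [0.6024 0.2608 0.0595]
red2 [0.6673 0.2782 0.0595]
capdisc scene [ 0.4455 -0.1991  0.02  ]
wing1 scene [ 0.4159 -0.1832  0.054 ]
wing2 scene [ 0.472  -0.2167  0.054 ]
plate1 [ 0.3882 -0.1695  0.008 ]
plate2 [ 0.4907 -0.2326  0.008 ]
plate1 side [ 0.3927 -0.1739  0.008 ]
wing1 side [ 0.4671 -0.2075  0.054 ]
wing2 side [ 0.4178 -0.1773  0.054 ]
lant scene [0.5802 0.0333 0.175 ]
lant side [0.5791 0.0367 0.175 ]
n+ scene [0.62   0.0566 0.175 ]
n- scene [0.5392 0.0095 0.175 ]
n+ side [0.6193 0.0609 0.175 ]
n- side [0.5373 0.0099 0.175 ]
cellc scene [0.5984 0.0449 0.183 ]
cellc side [0.6011 0.0426 0.183 ]
w scene [0.5773 0.009  0.175 ]
w scene [0.5571 0.0446 0.175 ]
w side [0.5795 0.009  0.175 ]
w side [0.5587 0.0464 0.175 ]
bowl [0.44323928 0.20539417 0.05      ]
tumbler [ 0.60759318 -0.19888327  0.05      ]
cezve [ 0.49085608 -0.4152615   0.05      ]
sugar [ 0.34807561 -0.38516643  0.05      ]
cam pos in tool [ 0.07873488 -0.00028058 -0.1237425 ] cam axes in tool
 [[-0.    -0.951 -0.309]
 [ 1.    -0.    -0.   ]
 [ 0.    -0.309  0.951]]
[[-0.975  0.22   0.   ]
 [ 0.22   0.975  0.   ]
 [ 0.     0.    -1.   ]]
```

```bash
cat >> h.py <<'E'
from scipy.spatial.transform import Rotation as Ro
def pose():
    o=bot.get_obs(); return np.array(o['ee_pos']),Ro.from_euler('xyz',o['tcp_rot'],degrees=True)
def plan(target,yaw,step=48,turn=0.145,start=None):
    """rows to reach target with tool down at yaw (deg); rotates the short way"""
    p,R=start or pose()
    G=Ro.from_euler('xyz',[180,0,yaw],degrees=True)
    rv=(R.inv()*G).as_rotvec(); d=np.array(target)-p
    n=int(max(1,np.ceil(np.linalg.norm(d)*1000/step),np.ceil(np.linalg.norm(rv)/turn)))
    rows=[]
    for i in range(n):
        s=R.inv().apply((np.array(target)-p)/(n-i))*1000
        r=(R.inv()*G).as_rotvec()/(n-i)
        row=[round(float(x),1) for x in s]+[round(float(x),4) for x in r]
        rows.append(row)
        p=p+R.apply(np.array(row[:3])/1000); R=R*Ro.from_rotvec(row[3:])
    for i in range(0,n,5): print([rows[i:i+5]])
    print('ends',p,R.as_euler('xyz',degrees=True))
    return rows
E
python3 - <<'E'
from h import *
plan([.458,.3864,.22],135)
E
```

```text
[[[-45.2, -9.0, 3.8, 0.0, -0.0, 0.0704], [-45.7, -5.8, 3.8, 0.0, -0.0, 0.0704], [-46.1, -2.6, 3.8, 0.0, -0.0, 0.0705], [-46.1, 0.6, 3.8, 0.0, -0.0, 0.0704], [-46.0, 3.9, 3.8, 0.0, -0.0, 0.0705]]]
[[[-45.6, 7.1, 3.8, 0.0, -0.0, 0.0704], [-44.9, 10.3, 3.8, 0.0, -0.0, 0.0705], [-44.1, 13.4, 3.7, 0.0, -0.0, 0.0704]]]
ends [0.45797077 0.38638393 0.22000747] [ 1.79997652e+02 -1.63876971e-03  1.35002531e+02]
```

servo_tool --motion '[[[-45, -9, 4, 0, 0, 0.07], [-46, -6, 4, 0, 0, 0.07], [-46, -3, 4, 0, 0, 0.07], [-46, 0.5, 4, 0, 0, 0.07], [-46, 4, 4, 0, 0, 0.07]]]' --gripper 60

```text
time: 1.5
ee_pos: [0.3329, 0.4414, 0.2303]
tcp_rot: [180.0, 0.0, 147.1]
wrist_force: [0.5, 1.0, -0.5]
opening: 0.0601
```

servo_tool --motion '[[[-45, 7, 4, 0, 0, 0.07], [-45, 10, 4, 0, 0, 0.07], [-44, 13, 2, 0, 0, 0.07], [0, 0, 0, 0, 0, 0], [0, 0, 0, 0, 0, 0]]]'

```text
time: 2.0
ee_pos: [0.4575, 0.3854, 0.2198]
tcp_rot: [-179.9, -0.0, 135.1]
wrist_force: [-0.1, -0.3, 1.1]
opening: 0.0601
```

Run:
```python
from h import *
o=bot.get_obs();print(o['time'],o['q'],o['ee_pos'],o['tcp_rot'])
w=bot.camera('wrist'); cv2.imwrite('pics/c_w.png',w['color'][:,:,::-1])
print(bot.look_for(w,'cell_a_center'))
for z in (.0595,):
  print(proj(w,[.458,.3864,z]))
```

```text
2.0 [4.01037952e+01 1.12312797e+01 1.36605325e+01 9.24846492e+01
 1.28881456e-02 8.49924765e+01] [0.45753468 0.38541    0.21981214] [-1.79945940e+02 -1.76743017e-02  1.35111304e+02]
[{'rect': [317.8, 382.4, 38.1, 71.5], 'confidence': 0.71}, {'rect': [377.9, 411.1, 35.5, 51.1], 'confidence': 0.64}]
(np.float64(319.4520059349247), np.float64(216.49840262703356))
```

View pics/c_w.png

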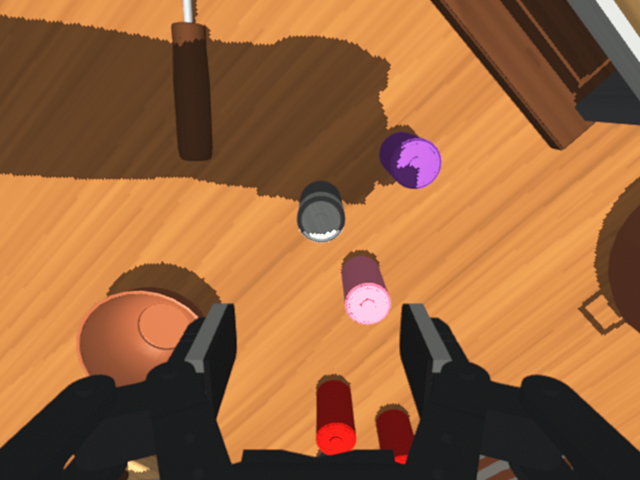

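Run:
```python
from h import *
w=bot.camera('wrist'); crop(w,321,212,80,80,7,'c_w2.png')
for u,v in [(321,219),(321.5,218)]: print(at_z(w,u,v,.0595))
X=np.array([.4575,.3864,0])
for q in (.0595,0): print(q,[np.round(proj(w,[.458+.017*np.cos(a),.3864+.017*np.sin(a),q]),1) for a in np.radians([135,-45,45,225])])
```

```text
c_w2.png origin 281 172 scale 7
[0.45896692 0.38690533 0.0595    ]
[0.45869755 0.3876602  0.0595    ]
0.0595 [array([319.6, 194.6]), array([319.4, 241.7]), array([343.9, 218.6]), array([295.1, 218.4])]
0 [array([319.3, 178.8]), array([319.1, 218.9]), array([339.7, 199.2]), array([298.7, 199.1])]
```

View pics/c_w2.png

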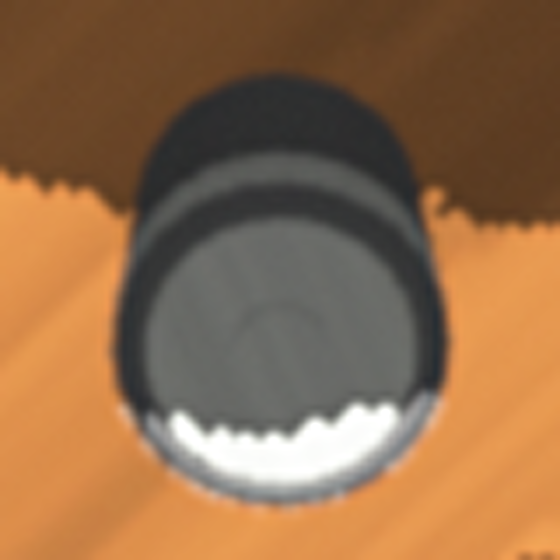

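Run:
```python
from h import *
plan([.459,.3866,.0585],135)
```

```text
[[[-0.6, 0.5, 40.5, 0.0001, -0.0, 0.0013], [-0.5, 0.5, 40.5, 0.0, -0.0001, 0.0013], [-0.5, 0.5, 40.5, 0.0001, -0.0, 0.0013], [-0.6, 0.5, 40.6, 0.0, -0.0001, 0.0013]]]
ends [0.45898592 0.38657112 0.05847471] [1.79998796e+02 2.21777785e-03 1.35002653e+02]
```

servo_tool --motion '[[[-0.5, 0.5, 45, 0, 0, 0], [-0.5, 0.5, 45, 0, 0, 0], [-0.5, 0.5, 40, 0, 0, 0], [-0.5, 0.5, 32, 0, 0, 0], [0, 0, 0, 0, 0, 0]]]'

```text
time: 2.65
ee_pos: [0.4566, 0.3852, 0.0539]
tcp_rot: [-179.6, -0.0, 135.3]
wrist_force: [-0.1, -0.4, 0.3]
opening: 0.0599
```

servo_tool --motion '[[[0, 0, 0, 0, 0, 0], [0, 0, 0, 0, 0, 0], [0, 0, 0, 0, 0, 0], [0, 0, 0, 0, 0, 0], [0, 0, 0, 0, 0, 0]]]' --gripper 20 --newtons 50

```text
time: 3.15
ee_pos: [0.4605, 0.3871, 0.0611]
tcp_rot: [179.8, -0.0, 135.2]
wrist_force: [-1.7, 0.1, 8.0]
opening: 0.0319
```

Run:
```python
from h import *
o=bot.get_obs();print(o['time'],o['ee_pos'],o['tcp_rot'],o['opening'],o['wrist_force'],o['torque'])
w=bot.camera('wrist'); crop(w,320,300,320,240,2.5,'c_w3.png')
```

```text
3.15 [0.46049831 0.38708519 0.06113327] [ 1.79773299e+02 -9.17418316e-03  1.35221612e+02] 0.031945594529317986 [-1.68443299  0.09136713  8.01354574] [-0.01558897  0.45507766  0.04838686]
c_w3.png origin 160 180 scale 2.5
```

View pics/c_w3.png

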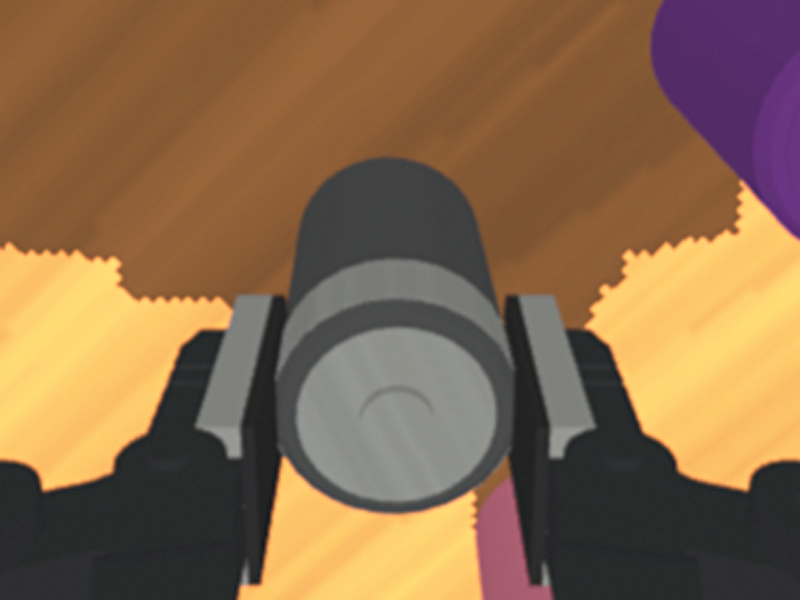

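Run:
```python
from h import *
w=bot.camera('wrist'); p,R=pose()
X=at_z(w,318.3,345.5,.0595); print(X, R.inv().apply(X-p)*1000)
plan([.459,.387,.262],135.2)
```

```text
[0.46152966 0.3862674  0.0595    ] [-1.30100753  0.13371513  1.62332984]
[[[0.2, -0.1, -40.2, 0.0008, -0.0, 0.0001], [0.2, -0.1, -40.2, 0.0008, -0.0, 0.0001], [0.2, -0.1, -40.2, 0.0008, -0.0001, 0.0001], [0.2, -0.2, -40.1, 0.0008, -0.0, 0.0], [0.2, -0.1, -40.2, 0.0008, -0.0001, 0.0001]]]
ends [0.45905999 0.38700937 0.26202111] [-1.79997352e+02  1.94452517e-03  1.35197645e+02]
```

servo_tool --motion '[[[0, 0, -15, 0, 0, 0], [0, 0, -40, 0, 0, 0], [0, 0, -50, 0, 0, 0], [0, 0, -50, 0, 0, 0], [0, 0, -45, 0, 0, 0]]]'

```text
time: 3.75
ee_pos: [0.4595, 0.3858, 0.2627]
tcp_rot: [179.8, 0.0, 135.2]
wrist_force: [0.8, 0.3, -1.3]
opening: 0.0326
```

servo_tool --motion '[[[0, 0, 0, 0, 0, 0]]]'

```text
time: 3.85
ee_pos: [0.4608, 0.3869, 0.2674]
tcp_rot: [179.3, 0.1, 135.2]
wrist_force: [0.1, -0.6, -0.6]
opening: 0.0321
```

Run:
```python
from h import *
o=bot.get_obs();print(o['time'],o['ee_pos'],o['tcp_rot'],o['opening'],o['wrist_force'],o['torque'])
w=bot.camera('wrist'); crop(w,320,300,320,240,2.5,'c_w4.png')
plan([.5584-.02,.0459-.0,.28],151)
```

```text
3.85 [0.46083461 0.38691507 0.26741412] [1.79329289e+02 6.79839302e-02 1.35200968e+02] 0.03210162234260279 [ 0.06099361 -0.56814821 -0.59834071] [-0.01615111 -0.00909369 -0.00029161]
c_w4.png origin 160 180 scale 2.5
[[[-36.9, -23.4, -2.2, 0.0009, 0.0002, -0.0345], [-36.1, -24.6, -2.2, 0.0009, 0.0002, -0.0345], [-35.2, -25.8, -2.2, 0.0009, 0.0002, -0.0345], [-34.3, -27.1, -2.1, 0.0009, 0.0002, -0.0344], [-33.4, -28.2, -2.1, 0.001, 0.0003, -0.0345]]]
[[[-32.4, -29.4, -2.1, 0.0009, 0.0002, -0.0344], [-31.3, -30.4, -2.1, 0.001, 0.0003, -0.0345], [-30.3, -31.5, -2.1, 0.0009, 0.0002, -0.0344]]]
ends [0.53844888 0.04590948 0.27997167] [1.79998930e+02 2.18181091e-03 1.50998152e+02]
```

View pics/c_w4.png

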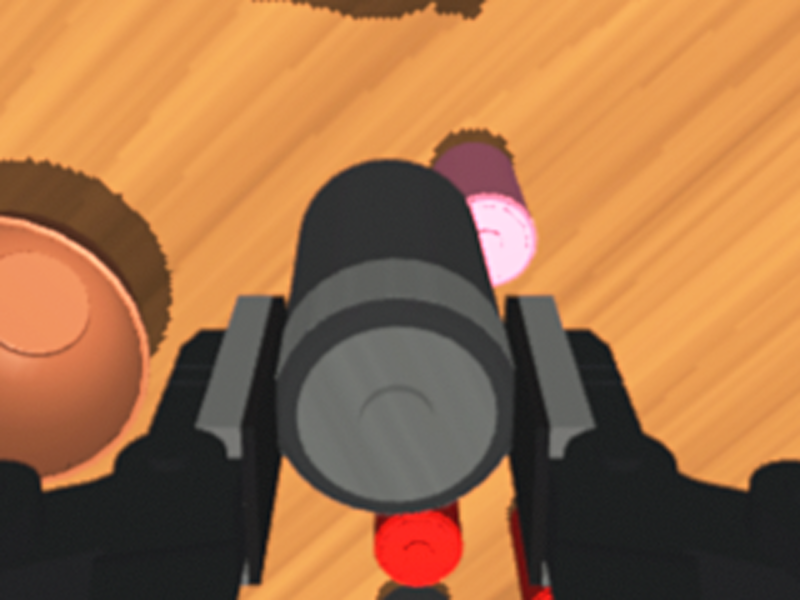

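Run:
```python
from h import *
plan([.5793,.0123,.28],91)
```

```text
[[[-38.7, -20.2, -1.9, 0.0008, -0.0002, 0.0857], [-40.3, -16.8, -1.9, 0.0008, -0.0002, 0.0857], [-41.5, -13.3, -1.9, 0.0008, -0.0003, 0.0857], [-42.5, -9.7, -1.9, 0.0008, -0.0003, 0.0857], [-43.2, -6.1, -1.9, 0.0009, -0.0002, 0.0857]]]
[[[-43.6, -2.3, -1.9, 0.0008, -0.0003, 0.0857], [-43.6, 1.4, -1.8, 0.0009, -0.0002, 0.0858], [-43.4, 5.1, -1.8, 0.0008, -0.0003, 0.0857], [-42.7, 8.9, -1.9, 0.0009, -0.0002, 0.0858]]]
ends [0.57931787 0.01234441 0.28004059] [-1.79999555e+02 -1.69575328e-03  9.09977394e+01]
```

servo_tool --motion '[[[-39, -20, -2, 0, 0, 0.086], [-40, -17, -2, 0, 0, 0.086], [-41.5, -13, -2, 0, 0, 0.086], [-42.5, -10, -2, 0, 0, 0.086], [-43, -6, -2, 0, 0, 0.086]]]'

```text
time: 4.4
ee_pos: [0.5254, 0.1766, 0.2679]
tcp_rot: [-179.9, 0.0, 110.4]
wrist_force: [0.8, 0.0, -2.3]
opening: 0.0321
```

servo_tool --motion '[[[-43.5, -2.5, -2, 0, 0, 0.086], [-43.5, 1.5, -2, 0, 0, 0.086], [-43, 5, -2, 0, 0, 0.086], [-43, 9, -1, 0, 0, 0.086], [0, 0, 0, 0, 0, 0]]]'

```text
time: 4.9
ee_pos: [0.5785, 0.0076, 0.2743]
tcp_rot: [-179.9, 0.1, 90.4]
wrist_force: [-1.0, 1.1, -1.5]
opening: 0.0323
```

servo_tool --motion '[[[0, 0, 0, 0, 0, 0], [0, 0, 0, 0, 0, 0]]]'

```text
time: 5.1
ee_pos: [0.5776, 0.0127, 0.275]
tcp_rot: [-180.0, -0.0, 90.9]
wrist_force: [1.3, 0.8, -1.8]
opening: 0.0321
```

Run:
```python
from h import *
o=bot.get_obs();print(o['time'],o['ee_pos'],o['tcp_rot'],o['opening'],o['wrist_force'],o['torque'])
w=bot.camera('wrist'); cv2.imwrite('pics/d_w.png',w['color'][:,:,::-1])
import pickle; pickle.dump((w,o),open('p1.pkl','wb'))
o=bot.get_obs();print(o['time'],o['ee_pos'],o['tcp_rot'])
```

```text
5.1 [0.57756133 0.01266362 0.27497563] [-1.79952102e+02 -1.07504654e-02  9.09123026e+01] 0.03206872793419259 [ 1.27796366  0.79046803 -1.79077371] [ 0.01097523  0.00107478 -0.004897  ]
5.15 [0.5775742  0.01303129 0.27512417] [-1.79971391e+02 -7.70486976e-03  9.09465193e+01]
```

View pics/d_w.png

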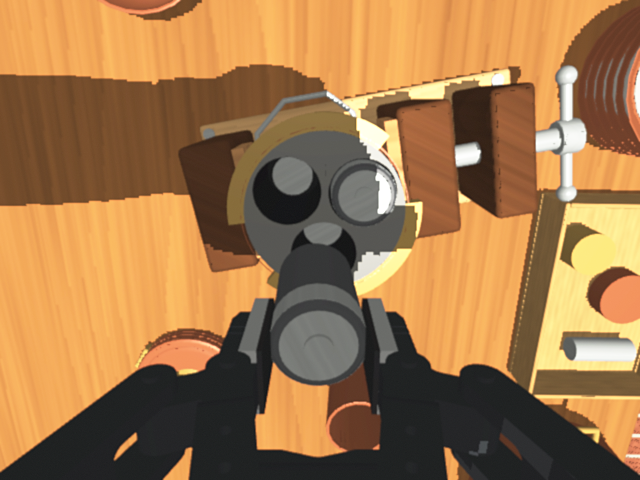

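```bash
cat >> h.py <<'E'
def overlay(p,L,phi,name,box,k,zt=.175):
    img=cv2.resize(p['color'][:,:,::-1],None,fx=k,fy=k,interpolation=cv2.INTER_CUBIC)
    P=lambda X:tuple(int(round((c+.5)*k-.5)) for c in proj(p,X))
    def circ(c,r,z,col,a0=0,a1=360):
        pts=[P([c[0]+r*np.cos(a),c[1]+r*np.sin(a),z]) for a in np.radians(np.linspace(a0,a1,90))]
        cv2.polylines(img,[np.array(pts)],False,col,1)
    circ(L,.053,zt,(0,255,0)); circ(L,.046,zt,(0,255,255))
    for i in range(3):
        a=np.radians(phi+120*i); c=[L[0]+.0235*np.cos(a),L[1]+.0235*np.sin(a)]
        circ(c,.0185,zt,(255,0,255))
        if i==0: circ(c,.017,zt+.008,(255,0,0))
    for s in (0,180):
        for e in (-22,22):
            a=np.radians(phi+s+e); cv2.line(img,P([L[0]+.044*np.cos(a),L[1]+.044*np.sin(a),zt]),P([L[0]+.056*np.cos(a),L[1]+.056*np.sin(a),zt]),(0,0,255),1)
    u0,v0,w,h=[int(b*k) for b in box]; cv2.imwrite('pics/'+name,img[v0:v0+h,u0:u0+w])
E
python3 - <<'E'
from h import *
import pickle
w,o=pickle.load(open('p1.pkl','rb'))
overlay(w,(.579,.0345),31,'d_o.png',(210,90,230,210),3.4)
E
```

```text
(no output)
```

View pics/d_o.png

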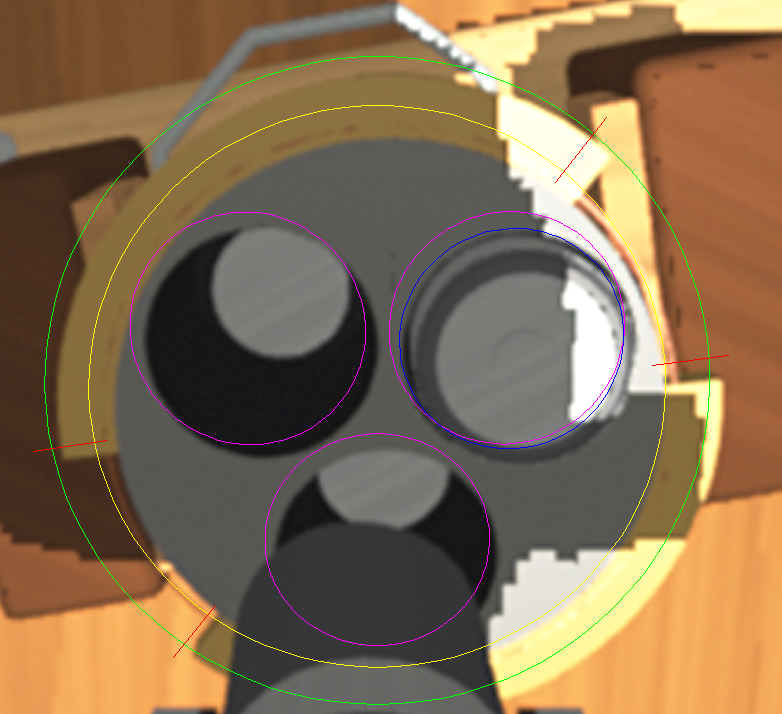

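Run:
```python
from h import *
import pickle
w,o=pickle.load(open('p1.pkl','rb'))
overlay(w,(.5812,.0322),31,'d_o2.png',(210,90,230,210),3.4)
p=np.array(o['ee_pos']);R=Ro.from_euler('xyz',o['tcp_rot'],degrees=True)
print('held cell top px',[proj(w,p+R.apply(np.array([-1.3,.1,1.6])/1000))])
```

```text
held cell top px [(np.float64(317.10119554415314), np.float64(345.92631961925144))]
```

View pics/d_o2.png

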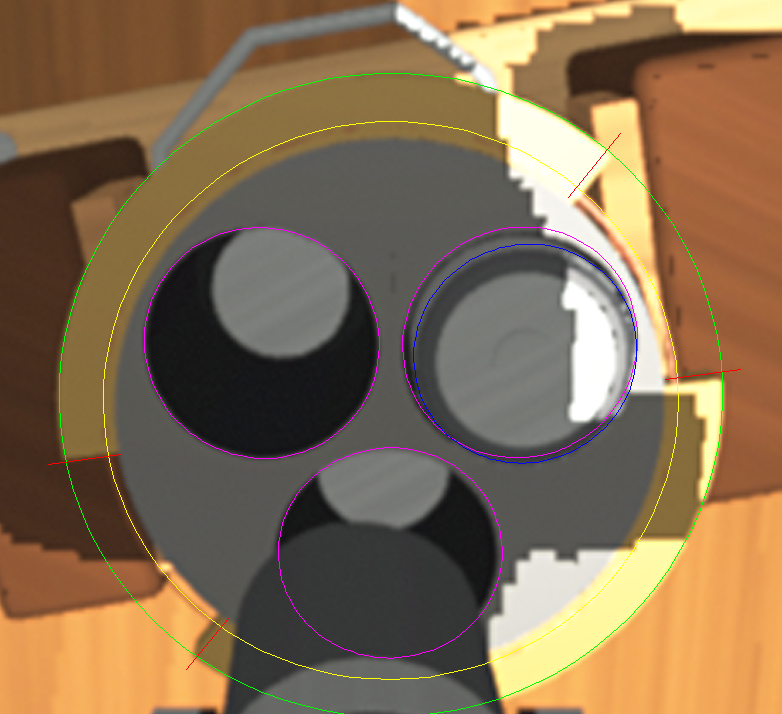

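Run:
```python
from h import *
import pickle
w,o=pickle.load(open('p1.pkl','rb'))
k=3.4;p=np.array(o['ee_pos']);R=Ro.from_euler('xyz',o['tcp_rot'],degrees=True)
img=cv2.resize(w['color'][:,:,::-1],None,fx=k,fy=k,interpolation=cv2.INTER_CUBIC)
for z,col in ((1.6,(0,255,0)),(61.1,(0,0,255))):
  pts=[[int(round((c+.5)*k-.5)) for c in proj(w,p+R.apply(np.array([-1.3+17*np.cos(a),.1+17*np.sin(a),z])/1000))] for a in np.linspace(0,6.283,80)]
  cv2.polylines(img,[np.array(pts)],True,col,1)
cv2.imwrite('pics/d_o3.png',img[int(220*k):int(400*k),int(210*k):int(440*k)])
plan([.5815,.0100,.245],91)
```

```text
[[[-3.1, 3.9, 30.1, -0.0005, -0.0001, -0.0009]]]
ends [0.58150978 0.00999994 0.24502181] [ 1.79999957e+02 -1.98814630e-03  9.09980869e+01]
```

View pics/d_o3.png

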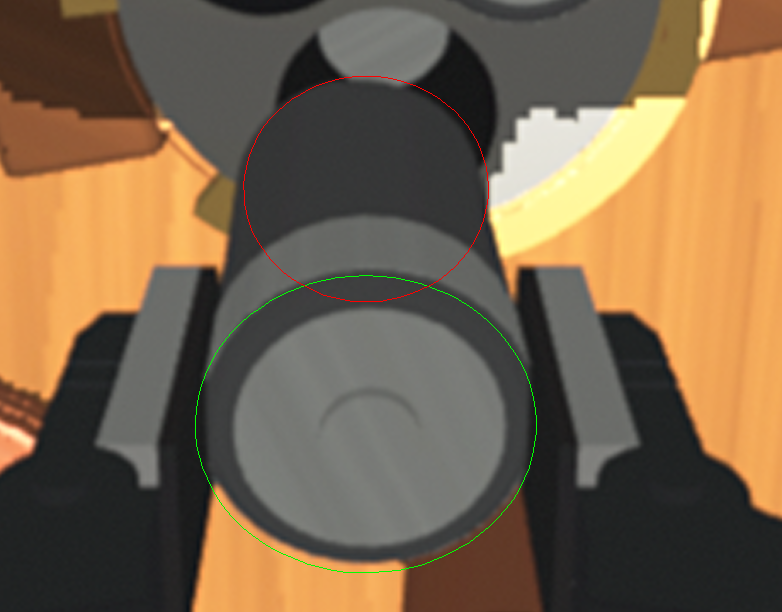

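servo_tool --motion '[[[-2.6, 3.6, 12, 0, 0, 0], [0, 0, 13, 0, 0, 0], [0, 0, 0, 0, 0, 0], [0, 0, 0, 0, 0, 0]]]'

```text
time: 5.55
ee_pos: [0.5813, 0.0101, 0.2499]
tcp_rot: [-180.0, -0.0, 90.9]
wrist_force: [-0.8, -0.9, -1.8]
opening: 0.0322
```

Run:
```python
from h import *
import pickle
o=bot.get_obs();print(o['time'],o['ee_pos'],o['tcp_rot'],o['wrist_force'])
w=bot.camera('wrist')
overlay(w,(.5812,.0322),31,'d_o4.png',(210,90,230,210),3.4)
```

```text
5.55 [0.58130706 0.01012312 0.2498789 ] [-1.79950383e+02 -2.28958583e-05  9.09182342e+01] [-0.75513758 -0.93461814 -1.77326165]
```

View pics/d_o4.png

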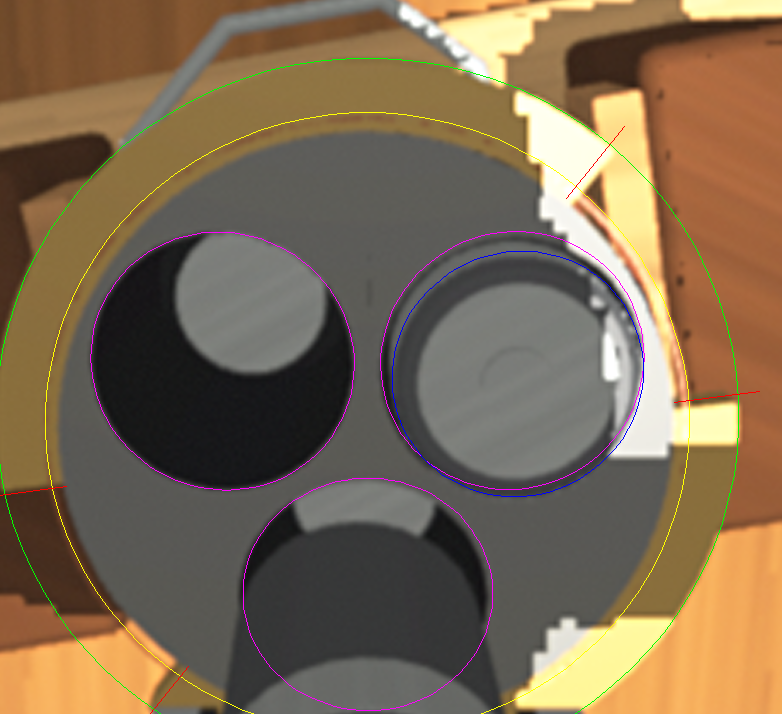

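servo_tool --motion '[[[0, 0, 8, 0, 0, 0], [0, 0, 6, 0, 0, 0], [0, 0, 6, 0, 0, 0], [0, 0, 0, 0, 0, 0]]]'

```text
time: 6.0
ee_pos: [0.5812, 0.0096, 0.2291]
tcp_rot: [-179.9, 0.0, 90.9]
wrist_force: [0.2, 0.1, -1.2]
opening: 0.032
```

servo_tool --motion '[[[0, 0, 8, 0, 0, 0], [0, 0, 8, 0, 0, 0], [0, 0, 8, 0, 0, 0], [0, 0, 7, 0, 0, 0], [0, 0, 0, 0, 0, 0]]]'

```text
time: 6.5
ee_pos: [0.5811, 0.0096, 0.1978]
tcp_rot: [-179.9, 0.0, 90.9]
wrist_force: [-0.4, -0.2, -0.9]
opening: 0.0319
```

servo_tool --motion '[[[0, 0, 0, 0, 0, 0], [0, 0, 0, 0, 0, 0], [0, 0, 0, 0, 0, 0]]]' --gripper 46

```text
time: 6.8
ee_pos: [0.5818, 0.0096, 0.1999]
tcp_rot: [179.9, 0.0, 90.9]
wrist_force: [0.1, 0.5, 0.1]
opening: 0.0463
```

servo_tool --motion '[[[0, 0, -20, 0, 0, 0], [0, 0, -40, 0, 0, 0], [0, 0, -40, 0, 0, 0], [0, 0, 0, 0, 0, 0]]]' --gripper 60

```text
time: 7.2
ee_pos: [0.5825, 0.0096, 0.3056]
tcp_rot: [179.5, 0.0, 90.9]
wrist_force: [0.1, -0.7, 1.1]
opening: 0.0601
```

Run:
```python
from h import *
o=bot.get_obs();print(o['time'],o['ee_pos'],o['tcp_rot'],o['wrist_force'])
w=bot.camera('wrist')
overlay(w,(.5812,.0322),31,'e_o.png',(210,90,230,210),3.4)
plan([.6615,.2047,.22],91)
```

```text
7.2 [0.58253736 0.00959807 0.30557031] [1.79505153e+02 1.55541334e-03 9.08579121e+01] [ 0.11440848 -0.65019321  1.12397992]
[[[38.8, 16.3, 16.6, 0.0011, 0.0, -0.0005], [38.8, 16.3, 16.6, 0.0011, 0.0, -0.0005], [38.7, 16.4, 16.6, 0.0011, 0.0, -0.0005], [38.8, 16.4, 16.6, 0.0011, 0.0, -0.0005], [38.7, 16.5, 16.5, 0.0012, 0.0, -0.0004]]]
ends [0.66151227 0.20469499 0.22000824] [-1.79999174e+02  1.82816676e-05  9.09974337e+01]
```

View pics/e_o.png

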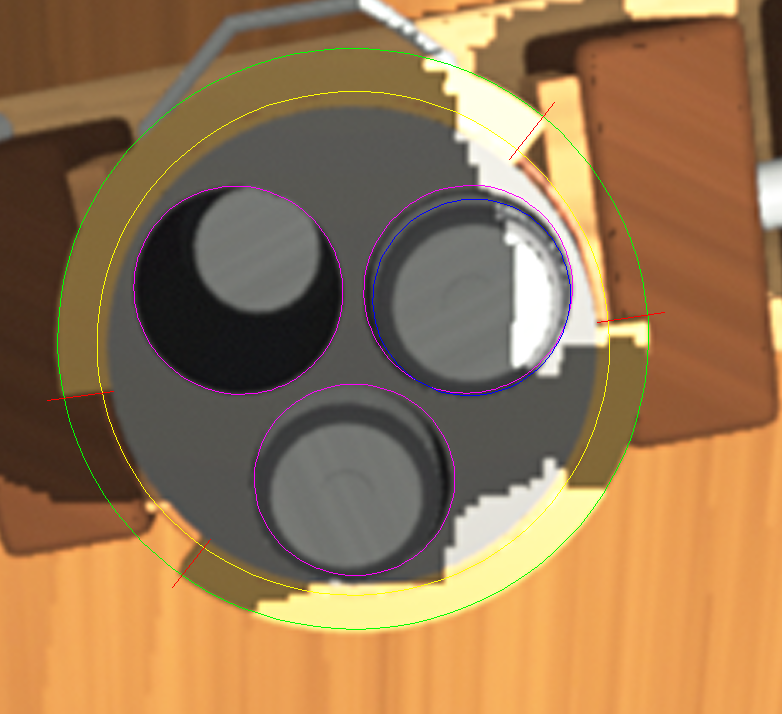

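servo_tool --motion '[[[39, 16, 16, 0, 0, 0], [39, 16, 16, 0, 0, 0], [39, 16, 16, 0, 0, 0], [39, 16, 17, 0, 0, 0], [39, 16, 17, 0, 0, 0]]]'

```text
time: 7.75
ee_pos: [0.6588, 0.2073, 0.2155]
tcp_rot: [-179.9, 0.0, 90.9]
wrist_force: [0.2, -0.7, 0.5]
opening: 0.0598
```

servo_tool --motion '[[[0, 0, 0, 0, 0, 0], [0, 0, 0, 0, 0, 0]]]'

```text
time: 7.95
ee_pos: [0.6581, 0.2065, 0.2151]
tcp_rot: [-179.8, 0.1, 91.0]
wrist_force: [0.4, -0.5, -0.6]
opening: 0.06
```

Run:
```python
from h import *
o=bot.get_obs();print(o['time'],o['q'],o['ee_pos'],o['tcp_rot'])
w=bot.camera('wrist'); crop(w,320,220,200,150,4,'f_w.png')
print([np.round(proj(w,[.661+.017*np.cos(a),.2047+.017*np.sin(a),.0595]),1) for a in np.radians([0,90,180,270])])
```

```text
7.95 [ 1.74231686e+01  2.50777849e+01  3.04928172e+01  9.56041503e+01
 -9.48334716e-03  1.06470573e+02] [0.65814786 0.2064972  0.21509855] [-1.79821331e+02  6.27133422e-02  9.09527087e+01]
f_w.png origin 220 145 scale 4
[array([346.8, 221.8]), array([322.4, 197.1]), array([297.1, 221. ]), array([321.5, 244.8])]
```

View pics/f_w.png

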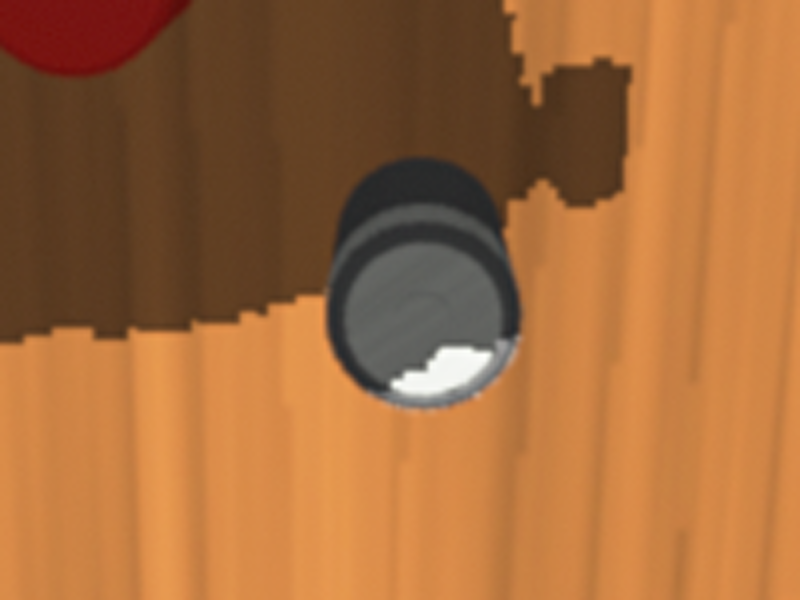

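servo_tool --motion '[[[-1.9, 2.5, 45, 0, 0, 0], [-1.9, 2.6, 45, 0, 0, 0], [0, 0, 40, 0, 0, 0], [0, 0, 26, 0, 0, 0], [0, 0, 0, 0, 0, 0]]]'

```text
time: 8.5
ee_pos: [0.6617, 0.1999, 0.0578]
tcp_rot: [-179.7, 0.1, 90.8]
wrist_force: [-0.5, -0.2, -0.1]
opening: 0.0604
```

servo_tool --motion '[[[0, 0, 0, 0, 0, 0], [0, 0, 0, 0, 0, 0], [0, 0, 0, 0, 0, 0], [0, 0, 0, 0, 0, 0], [0, 0, 0, 0, 0, 0]]]' --gripper 20

```text
time: 9.0
ee_pos: [0.665, 0.2022, 0.0646]
tcp_rot: [179.8, -0.0, 90.9]
wrist_force: [-0.6, -1.6, 7.5]
opening: 0.0321
```

servo_tool --motion '[[[0, 0, -15, 0, 0, 0], [0, 0, -45, 0, 0, 0], [0, 0, -50, 0, 0, 0], [0, 0, -50, 0, 0, 0], [0, 0, -50, 0, 0, 0]]]'

```text
time: 9.5
ee_pos: [0.6632, 0.2019, 0.2753]
tcp_rot: [179.9, -0.0, 90.9]
wrist_force: [1.8, 0.2, -1.1]
opening: 0.032
```

Run:
```python
from h import *
o=bot.get_obs();print(o['time'],o['ee_pos'],o['tcp_rot'],o['opening'])
w=bot.camera('wrist'); crop(w,320,300,320,240,2.5,'f_w3.png')
plan([.561,.0447,.27],91)
```

```text
9.5 [0.66318865 0.20190037 0.27534533] [ 1.79872645e+02 -3.86213734e-02  9.08650418e+01] 0.031953989353185414
f_w3.png origin 160 180 scale 2.5
[[[-39.0, -26.4, 3.4, 0.0035, -0.001, -0.0006], [-39.0, -26.4, 3.5, 0.0035, -0.001, -0.0006], [-39.0, -26.5, 3.7, 0.0035, -0.001, -0.0006], [-38.9, -26.5, 3.8, 0.0035, -0.0011, -0.0006]]]
ends [0.56096703 0.04468437 0.26995807] [1.79999772e+02 2.45699006e-03 9.10025111e+01]
```

View pics/f_w3.png

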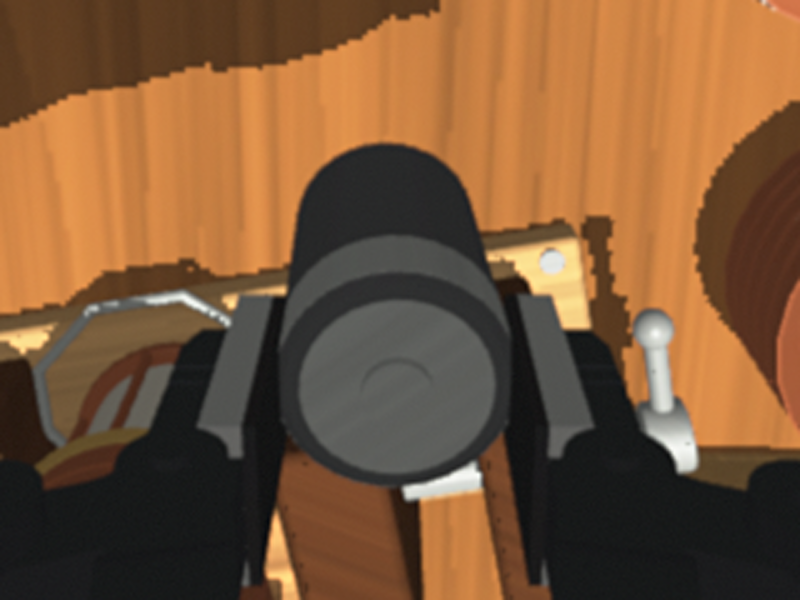

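Run:
```python
from h import *
w=bot.camera('wrist'); p,R=pose()
print(p)
for tz in (3,4,5):
  X=at_z(w,318.9,332.9,p[2]-tz/1000); print(tz, R.inv().apply(X-p)*1000)
```

```text
[0.66499182 0.20246441 0.28239329]
3 [ 0.65214204 -0.08453177  3.00180846]
4 [ 0.05513383 -0.08109674  3.99951397]
5 [-0.54187438 -0.07766171  4.99721948]
```

servo_tool --motion '[[[-39.3, -26.8, 2, 0, 0, 0], [-39.3, -26.8, 3, 0, 0, 0], [-39.3, -26.8, 5, 0, 0, 0], [-39.2, -26.7, 7, 0, 0, 0], [0, 0, 0, 0, 0, 0]]]'

```text
time: 10.1
ee_pos: [0.5558, 0.0397, 0.2548]
tcp_rot: [-179.9, 0.1, 90.7]
wrist_force: [1.2, 0.0, -1.0]
opening: 0.0319
```

servo_tool --motion '[[[0, 0, 0, 0, 0, 0], [0, 0, 0, 0, 0, 0]]]'

```text
time: 10.3
ee_pos: [0.5596, 0.0438, 0.2552]
tcp_rot: [179.9, -0.0, 90.9]
wrist_force: [0.4, -0.2, -2.2]
opening: 0.0319
```

Run:
```python
from h import *
o=bot.get_obs();print(o['time'],o['ee_pos'],o['tcp_rot'],o['wrist_force'])
w=bot.camera('wrist')
overlay(w,(.5812,.0322),31,'g_o.png',(210,160,230,210),3.4)
k=3.4;p=np.array(o['ee_pos']);R=Ro.from_euler('xyz',o['tcp_rot'],degrees=True)
img=cv2.imread('pics/g_o.png')
for z,col in ((4,(0,255,0)),(63.5,(0,128,255))):
  pts=[[int(round((c+.5)*k-.5)) for c in proj(w,p+R.apply(np.array([17*np.cos(a),17*np.sin(a),z])/1000))] for a in np.linspace(0,6.283,80)]
  cv2.polylines(img,[np.array(pts)-[int(210*k),int(160*k)]],True,col,1)
cv2.imwrite('pics/g_o.png',img)
```

```text
10.3 [0.55959525 0.04383387 0.2552221 ] [ 1.79903654e+02 -1.57662215e-02  9.08747014e+01] [ 0.36194747 -0.15375605 -2.1537802 ]
```

View pics/g_o.png

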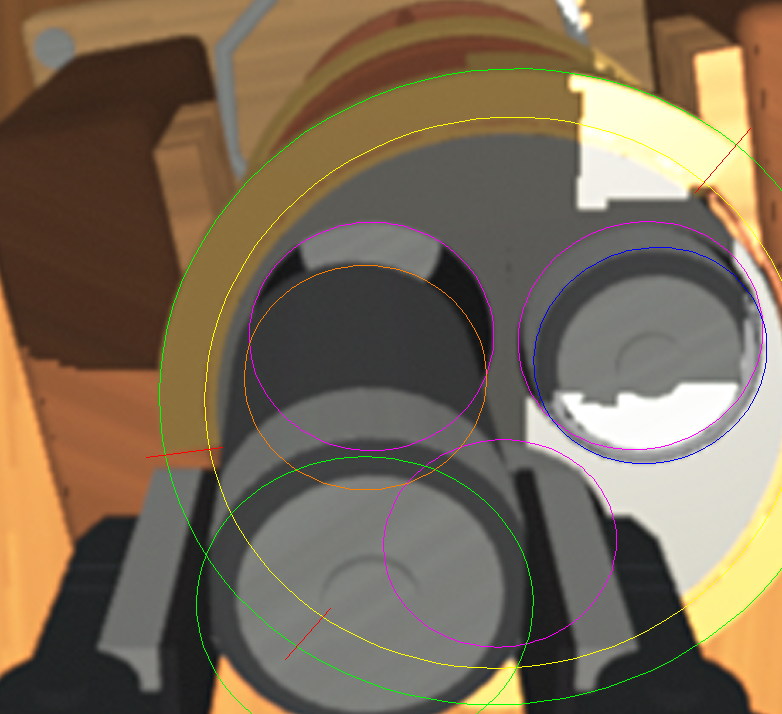

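servo_tool --motion '[[[0, 1, 6, 0, 0, 0], [0, 0, 7, 0, 0, 0], [0, 0, 7, 0, 0, 0], [0, 0, 7, 0, 0, 0], [0, 0, 0, 0, 0, 0]]]'

```text
time: 10.85
ee_pos: [0.5603, 0.0434, 0.2258]
tcp_rot: [-180.0, 0.0, 90.9]
wrist_force: [4.6, -0.3, -3.2]
opening: 0.0318
```

servo_tool --motion '[[[0, 0.5, 6, 0, 0, 0], [0, 0, 6, 0, 0, 0], [0, 0, 6, 0, 0, 0], [0, 0, 0, 0, 0, 0]]]'

```text
time: 11.25
ee_pos: [0.5604, 0.0433, 0.2082]
tcp_rot: [-180.0, 0.0, 90.9]
wrist_force: [3.3, -0.2, -2.8]
opening: 0.0316
```

servo_tool --motion '[[[0, 0, 0, 0, 0, 0], [0, 0, 0, 0, 0, 0], [0, 0, 0, 0, 0, 0]]]' --gripper 45

```text
time: 11.55
ee_pos: [0.5604, 0.0435, 0.2096]
tcp_rot: [180.0, -0.0, 90.9]
wrist_force: [0.1, -0.8, -0.4]
opening: 0.0451
```

servo_tool --motion '[[[0, 0, -20, 0, 0, 0], [0, 0, -40, 0, 0, 0], [-20, 20, -40, 0, 0, 0], [0, 0, 0, 0, 0, 0], [0, 0, 0, 0, 0, 0]]]' --gripper 60

```text
time: 12.05
ee_pos: [0.5815, 0.0234, 0.31]
tcp_rot: [179.9, -0.0, 90.8]
wrist_force: [1.6, 0.0, -1.4]
opening: 0.0601
```

Run:
```python
from h import *
o=bot.get_obs();print(o['time'],o['ee_pos'],o['tcp_rot'],o['wrist_force'])
w=bot.camera('wrist')
overlay(w,(.5812,.0322),31,'h_o.png',(210,90,230,210),3.4)
```

```text
12.05 [0.58149015 0.02342747 0.3099934 ] [ 1.79914881e+02 -9.56280984e-03  9.08197490e+01] [ 1.5679757   0.03581165 -1.44153028]
```

View pics/h_o.png

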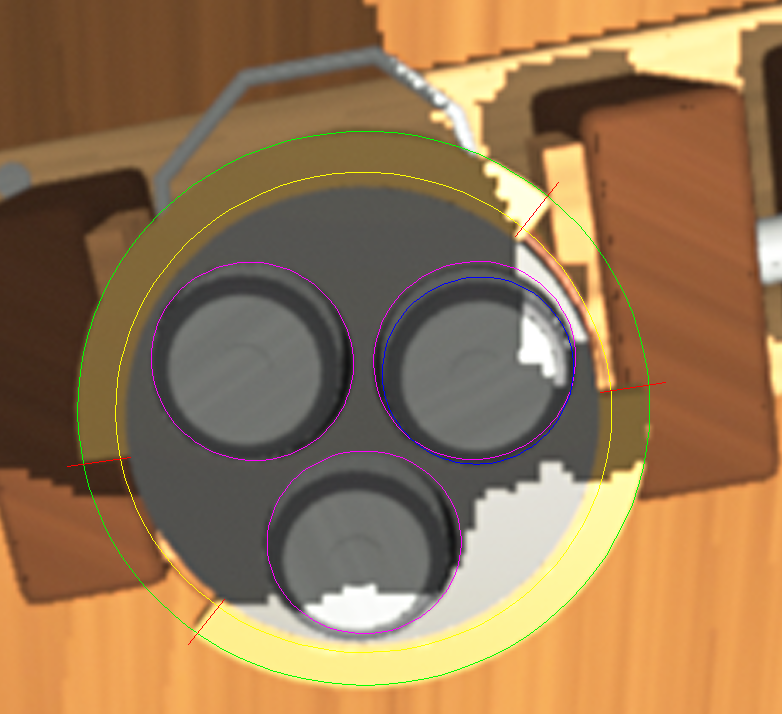

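Run:
```python
from h import *
plan([.445,-.197,.25],149)
```

```text
[[[-27.3, -17.4, 7.3, -0.0001, -0.0001, -0.1269], [-24.9, -20.7, 7.4, -0.0001, -0.0001, -0.1269], [-22.1, -23.7, 7.3, -0.0001, -0.0001, -0.1269], [-18.9, -26.3, 7.4, -0.0001, -0.0, -0.1269], [-15.5, -28.5, 7.3, -0.0001, -0.0001, -0.1269]]]
[[[-11.7, -30.2, 7.4, -0.0001, -0.0, -0.1269], [-7.8, -31.4, 7.3, -0.0001, -0.0001, -0.1268], [-3.8, -32.1, 7.3, -0.0001, -0.0, -0.1269]]]
ends [ 0.44503818 -0.19696655  0.25004201] [ 1.79998213e+02 -2.03758929e-03  1.49002145e+02]
```

servo_tool --motion '[[[-27.5, -17.5, 7, 0, 0, -0.127], [-25, -20.5, 7, 0, 0, -0.127], [-22, -23.5, 7, 0, 0, -0.127], [-19, -26.5, 7, 0, 0, -0.127], [-15.5, -28.5, 7, 0, 0, -0.127]]]' --gripper 60

```text
time: 12.6
ee_pos: [0.4943, -0.1149, 0.2723]
tcp_rot: [-179.9, -0.1, 127.6]
wrist_force: [0.0, -0.0, -0.7]
opening: 0.0599
```

servo_tool --motion '[[[-11.5, -30, 8, 0, 0, -0.127], [-8, -31.5, 8, 0, 0, -0.127], [-4, -32, 8, 0, 0, -0.127], [0, 0, 0, 0, 0, 0], [0, 0, 0, 0, 0, 0]]]'

```text
time: 13.1
ee_pos: [0.4447, -0.1971, 0.249]
tcp_rot: [-180.0, -0.1, 148.9]
wrist_force: [0.1, -0.5, -0.4]
opening: 0.06
```

servo_tool --motion '[[[0, 0, 0, 0, 0, 0]]]'

```text
time: 13.2
ee_pos: [0.4456, -0.1965, 0.2498]
tcp_rot: [180.0, -0.1, 149.0]
wrist_force: [0.3, 0.8, 0.5]
opening: 0.0602
```

```bash
cat >> h.py <<'E'
def overcap(p,C,phi,name,box,k,z0=0.):
    img=cv2.resize(p['color'][:,:,::-1],None,fx=k,fy=k,interpolation=cv2.INTER_CUBIC)
    P=lambda X:[int(round((c+.5)*k-.5)) for c in proj(p,X)]
    def circ(r,z,col):
        cv2.polylines(img,[np.array([P([C[0]+r*np.cos(a),C[1]+r*np.sin(a),z]) for a in np.linspace(0,6.283,90)])],True,col,1)
    circ(.058,z0+.02,(0,255,0)); circ(.058,z0,(0,255,255))
    c,s=np.cos(np.radians(phi)),np.sin(np.radians(phi))
    for z,col in ((z0+.054,(255,0,0)),(z0+.02,(255,0,255))):
        cv2.polylines(img,[np.array([P([C[0]+a*c-b*s,C[1]+a*s+b*c,z]) for a,b in ((.035,.011),(-.035,.011),(-.035,-.011),(.035,-.011))])],True,col,1)
    u0,v0,w,h=[int(b*k) for b in box]; cv2.imwrite('pics/'+name,img[v0:v0+h,u0:u0+w])
E
python3 - <<'E'
from h import *
import pickle
o=bot.get_obs();print(o['time'],o['q'],o['ee_pos'],o['tcp_rot'],o['wrist_force'])
w=bot.camera('wrist'); cv2.imwrite('pics/i_w.png',w['color'][:,:,::-1])
pickle.dump((w,o),open('p2.pkl','wb'))
overcap(w,(.444,-.198),149,'i_o.png',(200,90,240,220),3.3)
E
```

```text
13.2 [-2.38034234e+01 -3.59307075e+00  1.36449612e+00  9.50082211e+01
  1.49978829e-02  7.17353253e+00] [ 0.44564667 -0.19650931  0.24977296] [ 1.79991445e+02 -5.21306212e-02  1.49023041e+02] [0.29541643 0.81721584 0.45259244]
```

View pics/i_o.png

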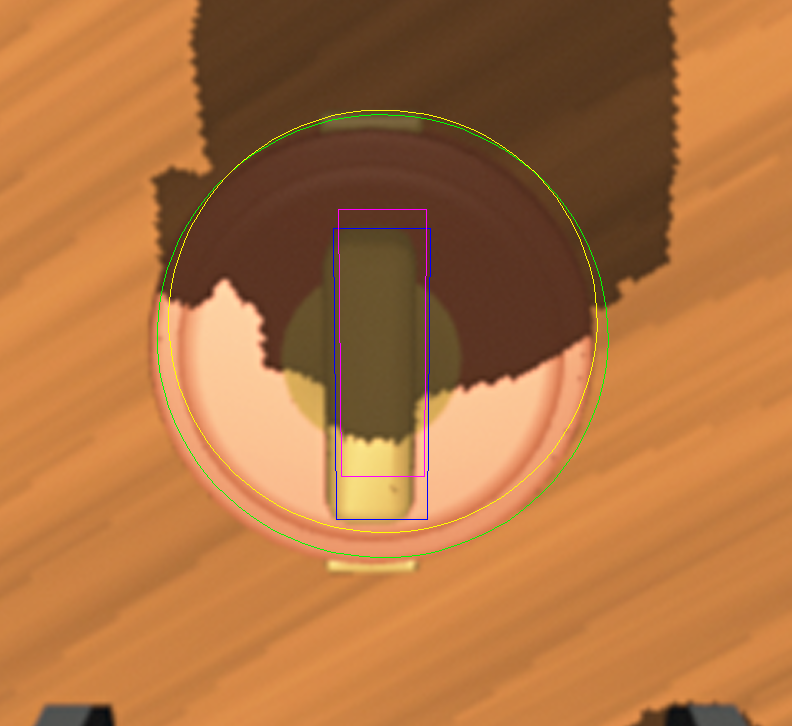

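View pics/i_w.png

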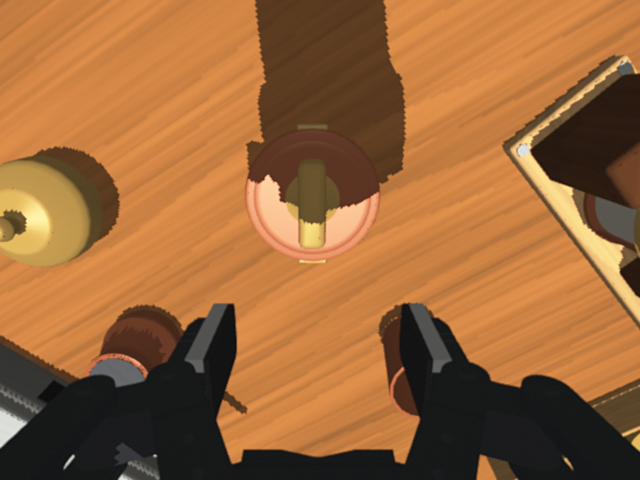

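servo_tool --motion '[[[0.4, -4.3, 45, 0, 0, 0], [0, 0, 45, 0, 0, 0], [0, 0, 45, 0, 0, 0], [0, 0, 40, 0, 0, 0], [0, 0, 20, 0, 0, 0]]]' --gripper 36

```text
time: 13.75
ee_pos: [0.4419, -0.1991, 0.0515]
tcp_rot: [-180.0, -0.3, 149.1]
wrist_force: [-0.6, 0.3, 0.1]
opening: 0.0361
```

servo_tool --motion '[[[0, 0, 0, 0, 0, 0], [0, 0, 0, 0, 0, 0]]]'

```text
time: 13.95
ee_pos: [0.4436, -0.2003, 0.056]
tcp_rot: [180.0, 0.0, 149.1]
wrist_force: [0.6, -0.4, 0.6]
opening: 0.0358
```

Run:
```python
from h import *
o=bot.get_obs();print(o['time'],o['ee_pos'],o['tcp_rot'],o['wrist_force'],o['opening'])
w=bot.camera('wrist'); cv2.imwrite('pics/j_w.png',w['color'][:,:,::-1])
```

```text
13.95 [ 0.44363917 -0.20028243  0.05598455] [1.79993733e+02 9.20763556e-03 1.49108265e+02] [ 0.6218397  -0.36599766  0.57992417] 0.03579869743661408
```

View pics/j_w.png

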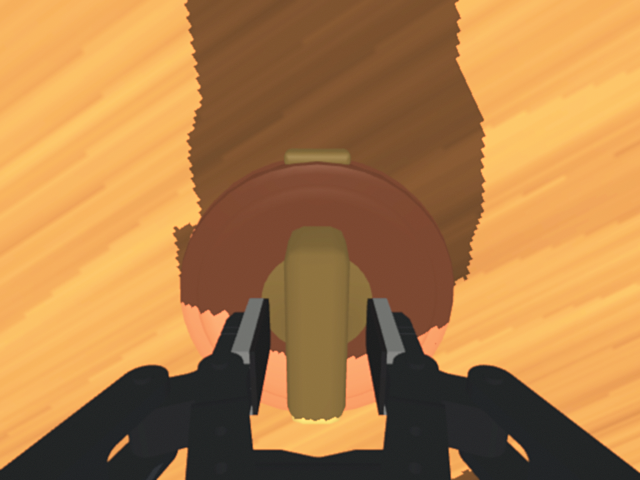

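Run:
```python
from h import *
w=bot.camera('wrist')
p,R=pose(); print(p)
overcap(w,(.4436,-.2003),149.1,'j_o.png',(180,120,280,310),2.4)
```

```text
[ 0.44429661 -0.20089166  0.05711032]
```

View pics/j_o.png

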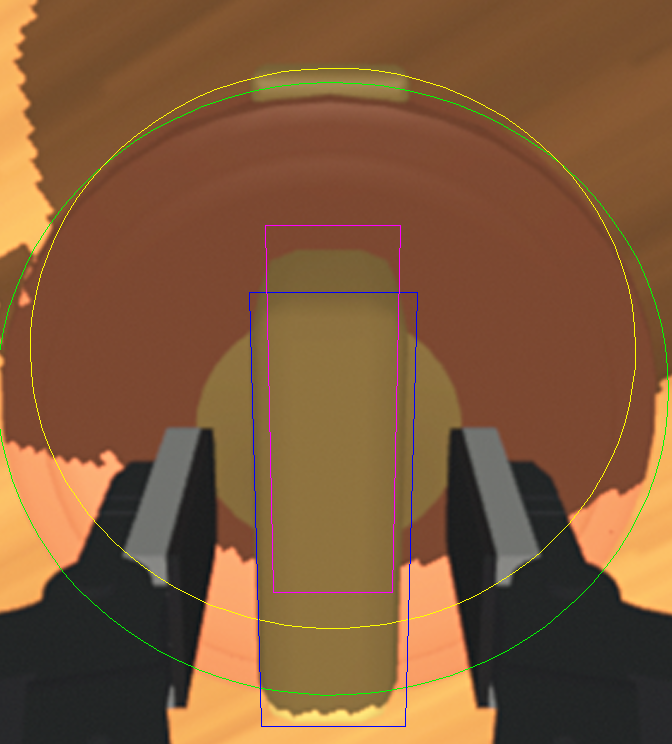

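servo_tool --motion '[[[0, 0, 7, 0, 0, 0], [0, 0, 6, 0, 0, 0], [0, 0, 0, 0, 0, 0], [0, 0, 0, 0, 0, 0]]]'

```text
time: 14.45
ee_pos: [0.443, -0.2008, 0.0422]
tcp_rot: [-180.0, -0.0, 149.1]
wrist_force: [-0.1, -0.2, -0.2]
opening: 0.0359
```

servo_tool --motion '[[[0, 0, 0, 0, 0, 0], [0, 0, 0, 0, 0, 0], [0, 0, 0, 0, 0, 0], [0, 0, 0, 0, 0, 0]]]' --gripper 10 --newtons 70

```text
time: 14.85
ee_pos: [0.4434, -0.2009, 0.0426]
tcp_rot: [180.0, 0.0, 149.1]
wrist_force: [-0.6, 0.2, 3.7]
opening: 0.021
```

servo_tool --motion '[[[0, 0, -30, 0, 0, 0], [0, 0, -50, 0, 0, 0], [0, 0, -50, 0, 0, 0], [0, 0, -50, 0, 0, 0], [0, 0, -50, 0, 0, 0]]]'

```text
time: 15.35
ee_pos: [0.4427, -0.2006, 0.274]
tcp_rot: [-180.0, -0.0, 149.1]
wrist_force: [-0.1, -0.1, -0.8]
opening: 0.0206
```

servo_tool --motion '[[[0, 0, 0, 0, 0, 0], [0, 0, 0, 0, 0, 0]]]'

```text
time: 15.55
ee_pos: [0.4436, -0.201, 0.2728]
tcp_rot: [180.0, 0.1, 149.1]
wrist_force: [0.3, 0.5, -2.9]
opening: 0.0209
```

Run:
```python
from h import *
o=bot.get_obs();print(o['time'],o['ee_pos'],o['tcp_rot'],o['wrist_force'],o['torque'],o['opening'])
w=bot.camera('wrist')
p,R=pose()
overcap(w,p[:2],149.1,'k_o.png',(180,120,280,310),2.4,z0=p[2]-.0426)
plan([.5812,.0322,.285],211)
```

```text
15.55 [ 0.44355903 -0.20097809  0.27282373] [1.79989234e+02 8.36796750e-02 1.49072651e+02] [ 0.29388518  0.45456432 -2.92226523] [ 0.0211791   0.04355454 -0.02768257] 0.020889047946445922
[[[0.2, 33.9, -1.7, 0.0001, -0.0001, -0.1351], [-4.4, 33.6, -1.7, 0.0001, -0.0001, -0.1351], [-8.9, 32.7, -1.7, 0.0001, -0.0001, -0.1351], [-13.2, 31.1, -1.7, 0.0001, -0.0002, -0.1351], [-17.3, 29.1, -1.7, 0.0, -0.0002, -0.1351]]]
[[[-21.0, 26.5, -1.7, 0.0, -0.0001, -0.1351], [-24.4, 23.4, -1.8, 0.0001, -0.0002, -0.1351], [-27.4, 20.0, -1.7, 0.0, -0.0001, -0.1352]]]
ends [0.58119192 0.03223541 0.28496444] [ 1.79997893e+02 -1.87258427e-04 -1.48997313e+02]
```

View pics/k_o.png

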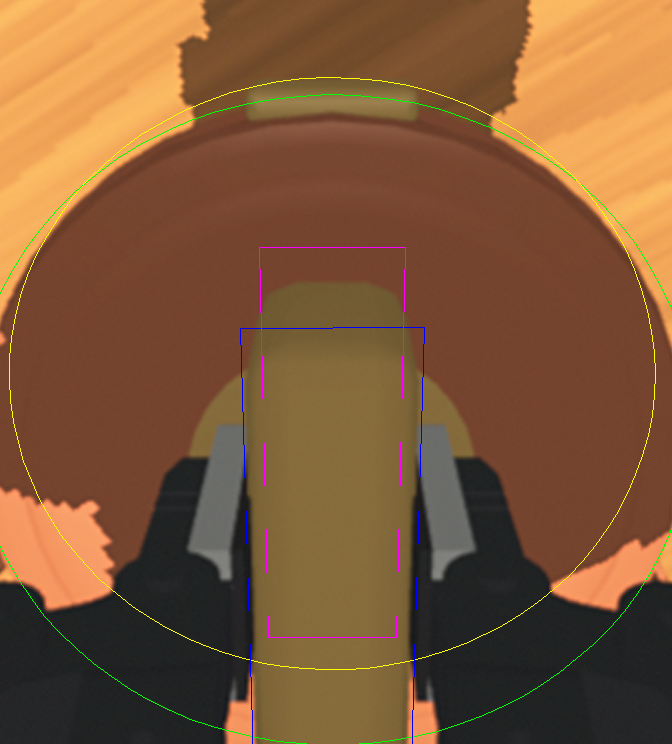

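Run:
```python
from h import *
w=bot.camera('wrist'); cv2.imwrite('pics/k_w.png',w['color'][:,:,::-1])
s=bot.camera('side'); crop(s,330,190,160,120,5,'k_s.png')
```

```text
k_s.png origin 250 130 scale 5
```

View pics/k_w.png

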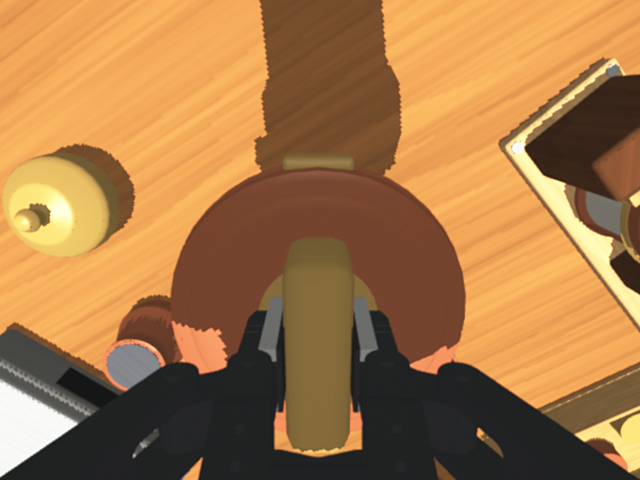

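View pics/k_s.png

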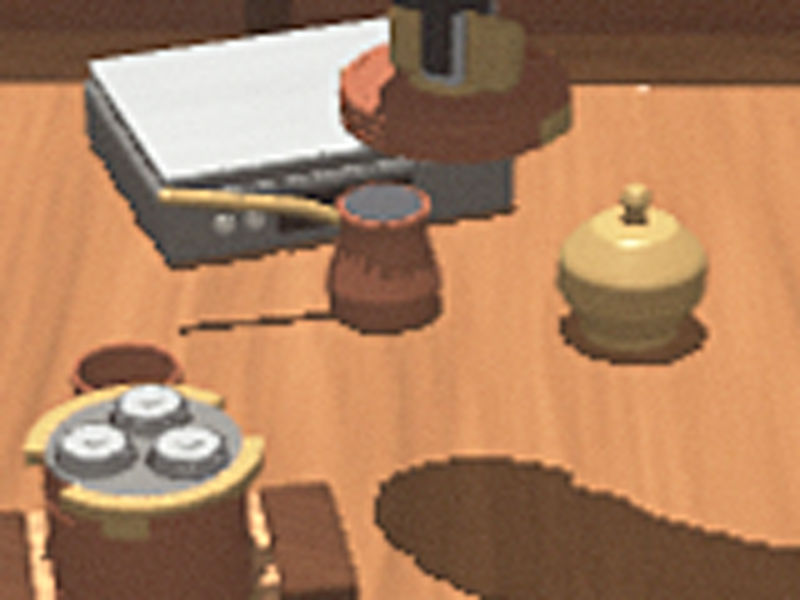

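Run:
```python
from h import *
w=bot.camera('wrist'); p,R=pose(); print(p)
def pt(x,y,z): return proj(w,p+R.apply(np.array([x,y,z])/1000))
# tool z of features: wing top -11.4+?  grip at +? cap bottom at 42.6
for dx,dz in ((0,0),(-2,0),(2,0),(0,4)):
    t=lambda h:42.6+dz-h
    top=[pt(dx+58*np.cos(a),58*np.sin(a),t(20)) for a in np.linspace(0,6.28,180)]
    low=[pt(dx+58*np.cos(a),58*np.sin(a),t(0)) for a in np.linspace(0,6.28,180)]
    al=np.array(top+low)
    print(dx,dz,'wing far/near top',np.round([pt(dx+35,0,t(54))[1],pt(dx-35,0,t(54))[1]],1),'far base',round(pt(dx+35,0,t(20))[1],1),
     'disc far top/low',np.round([pt(dx+58,0,t(20))[1],pt(dx+58,0,t(0))[1]],1),'L,R',np.round([al[:,0].min(),al[:,0].max()],1),'wing far w',np.round(pt(dx+35,11,t(54))[0]-pt(dx+35,-11,t(54))[0],1))
```

```text
[ 0.44263585 -0.20058182  0.2704008 ]
0 0 wing far/near top [259.6 454.9] far base 225.3 disc far top/low [161.1 153.8] L,R [166.7 469.6] wing far w 77.6
-2 0 wing far/near top [266.2 459.6] far base 230.6 disc far top/low [166.9 159. ] L,R [167.3 469. ] wing far w 77.2
2 0 wing far/near top [253.  450.2] far base 220.0 disc far top/low [155.2 148.5] L,R [166.2 470.2] wing far w 78.0
0 4 wing far/near top [254.6 445.6] far base 222.2 disc far top/low [159.5 152.5] L,R [170.2 466.1] wing far w 75.2
```

Run:
```python
from h import *
w=bot.camera('wrist'); crop(w,318,225,170,150,4.5,'k_c1.png'); crop(w,318,400,170,140,4.5,'k_c2.png')
```

```text
k_c1.png origin 233 150 scale 4.5
k_c2.png origin 233 330 scale 4.5
```

View pics/k_c1.png

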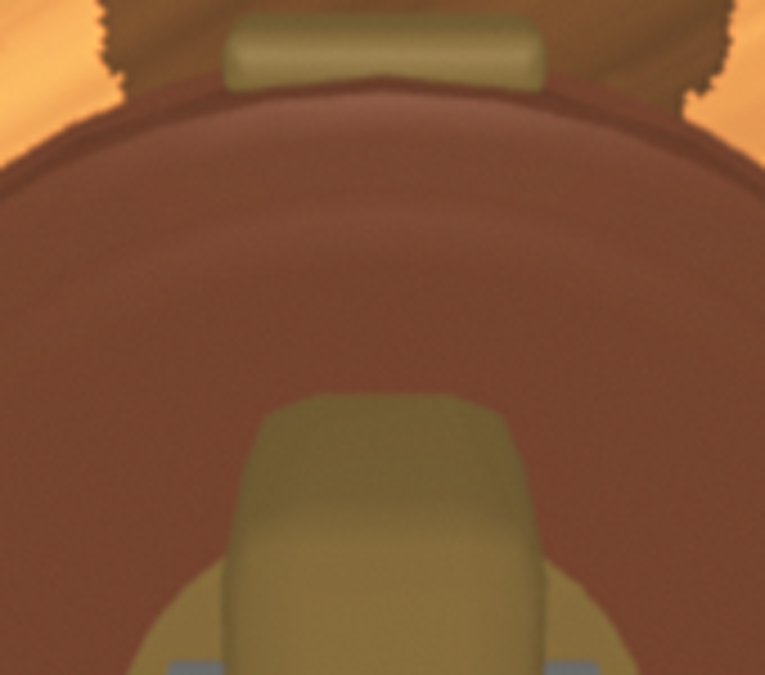

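View pics/k_c2.png

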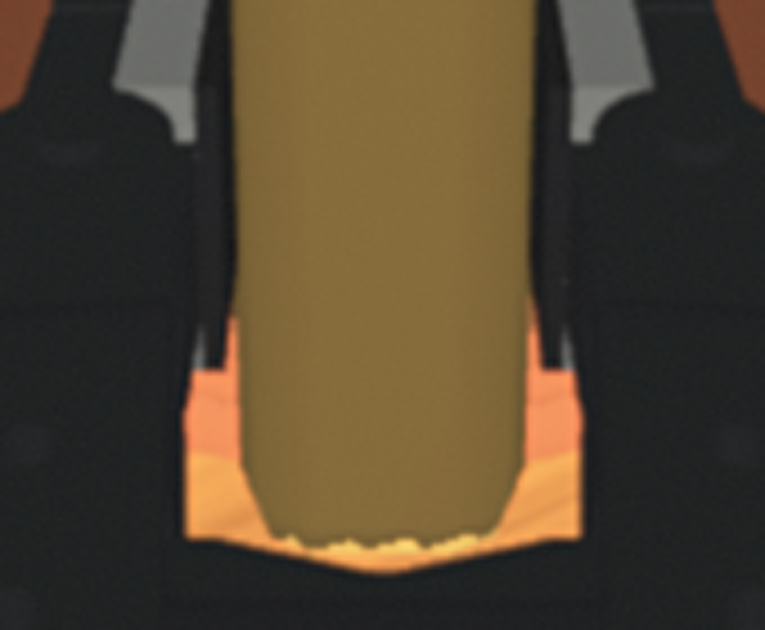

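Run:
```python
from h import *
from scipy.optimize import least_squares
w=bot.camera('wrist'); p,R=pose(); print(p, R.as_euler('xyz',degrees=True))
def pt(x,y,z,d,b):
    dx,dz=d; h=z # heights above cap bottom; cap frame rotate by b about tool y at bottom
    v=np.array([x,y,42.6-h-42.6]); v=Ro.from_euler('y',b).apply(v)+[dx,0,42.6+dz]
    return np.array(proj(w,p+R.apply(v/1000)))
def feats(q):
    dx,dz,b,r=q
    d=(dx,dz)
    a=np.linspace(0,6.283,181)
    top=np.array([pt(58*np.cos(t),58*np.sin(t),17,d,b) for t in a]); low=np.array([pt(58*np.cos(t),58*np.sin(t),0,d,b) for t in a])
    al=np.vstack([top,low])
    return np.array([pt(35,0,20,d,b)[1],pt(35-r/2,0,54-r/4,d,b)[1],pt(-35+r/2,0,54-r/4,d,b)[1],al[:,1].min(),max(al[:,1]),al[:,0].max()-al[:,0].min()])
m=np.array([237.8,267.8,451,166.7,431,293])
print(np.round(feats([0,0,0,2]),1), m)
for fix in ('b0','full'):
    f=(lambda q:feats([q[0],q[1],0,q[2]])-m) if fix=='b0' else (lambda q:feats(q)-m)
    s=least_squares(f,[0,0,2] if fix=='b0' else [0,0,0,2]); print(fix,np.round(s.x,3),np.round(s.fun,1))
```

```text
[ 0.44276007 -0.20061292  0.27091788] [-1.79984472e+02 -1.33150915e-01  1.49072341e+02]
[225.8 262.8 452.2 154.2 429.3 297.9] [237.8 267.8 451.  166.7 431.  293. ]
b0 [-4.165  3.634  1.925] [-4.   3.5  2.5 -3.1 -0.2 -3.4]
full [-4.694  3.543 -0.02   2.776] [-4.2  2.1  1.5 -2.2  2.2 -3.6]
```

Run:
```python
from h import *
plan([.5795,.0312,.255],211)
import pickle
s,d=pickle.load(open('p0.pkl','rb'))
overlay(s,(.5795,.0335),31,'l_s.png',(275,240,80,80),8)
overlay(d,(.5795,.0355),31,'l_d.png',(245,195,70,50),10)
```

```text
[[[0.2, 33.6, 2.0, 0.0001, -0.0003, -0.1351], [-4.3, 33.4, 2.0, 0.0001, -0.0003, -0.1351], [-8.8, 32.5, 2.0, 0.0001, -0.0003, -0.1351], [-13.0, 31.0, 2.0, 0.0001, -0.0003, -0.1351], [-17.1, 29.0, 2.0, 0.0001, -0.0002, -0.1351]]]
[[[-20.9, 26.4, 1.9, 0.0002, -0.0003, -0.1351], [-24.2, 23.3, 2.0, 0.0001, -0.0002, -0.1351], [-27.1, 19.9, 1.9, 0.0002, -0.0003, -0.1351]]]
ends [0.57946171 0.03119077 0.25503822] [-1.79998049e+02  4.54966437e-04 -1.49002341e+02]
```

View pics/l_s.png

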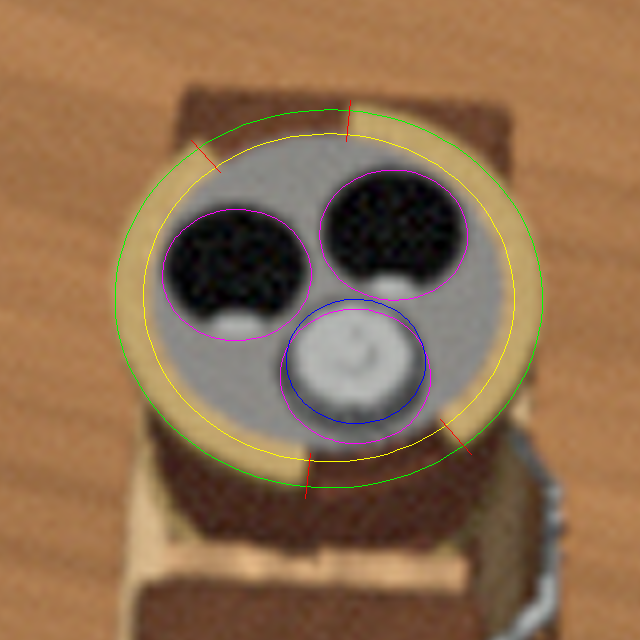

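View pics/l_d.png

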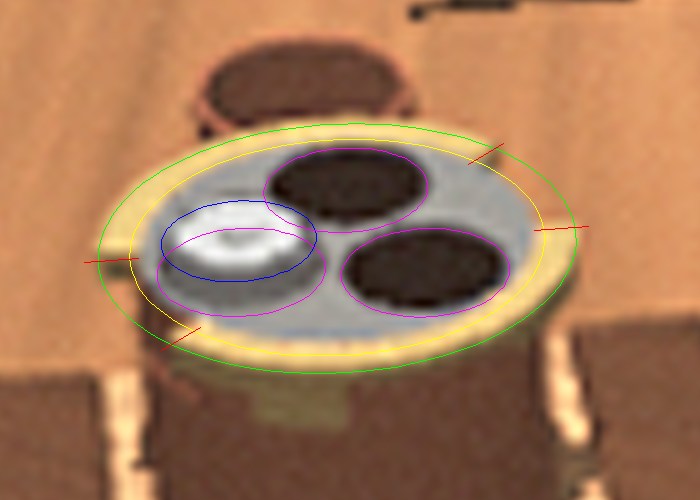

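servo_tool --motion '[[[0, 33.5, 2, 0, 0, -0.135], [-4.5, 33.5, 2, 0, 0, -0.135], [-9, 32.5, 2, 0, 0, -0.135], [-13, 31, 2, 0, 0, -0.135], [-17, 29, 2, 0, 0, -0.135]]]'

```text
time: 16.35
ee_pos: [0.5294, -0.0549, 0.2615]
tcp_rot: [180.0, -0.1, -171.9]
wrist_force: [1.1, 1.0, -1.0]
opening: 0.0209
```

servo_tool --motion '[[[-21, 26.5, 2, 0, 0, -0.135], [-24, 23.5, 2, 0, 0, -0.135], [-27, 20, 2, 0, 0, -0.135], [0, 0, 0, 0, 0, 0], [0, 0, 0, 0, 0, 0]]]'

```text
time: 16.85
ee_pos: [0.58, 0.0316, 0.2552]
tcp_rot: [180.0, -0.1, -149.0]
wrist_force: [0.3, -0.7, -1.4]
opening: 0.0207
```

servo_tool --motion '[[[0, 0, 0, 0, 0, 0], [0, 0, 0, 0, 0, 0]]]'

```text
time: 17.05
ee_pos: [0.5798, 0.0302, 0.2565]
tcp_rot: [-180.0, 0.0, -149.1]
wrist_force: [0.3, 0.4, -2.3]
opening: 0.0209
```

Run:
```python
from h import *
import pickle
o=bot.get_obs();print(o['time'],o['q'],o['ee_pos'],o['tcp_rot'],o['wrist_force'])
s=bot.camera('scene');d=bot.camera('side');w=bot.camera('wrist')
pickle.dump((s,d,w,o),open('p3.pkl','wb'))
z0=o['ee_pos'][2]-.0426
overcap(s,(.5795,.0335),31,'m_s.png',(275,235,90,80),8,z0=z0)
overcap(d,(.5797,.035),31,'m_d.png',(240,160,80,70),9,z0=z0)
cv2.imwrite('pics/m_w.png',w['color'][:,:,::-1])
```

```text
17.05 [ 2.98681648e+00  9.41546660e+00  1.56597637e+01  9.62379485e+01
 -6.98491403e-03 -2.78657371e+01] [0.57977912 0.03021869 0.25645506] [-1.79990858e+02  2.34768360e-03 -1.49147447e+02] [ 0.32469364  0.40902121 -2.28999974]
```

View pics/m_s.png

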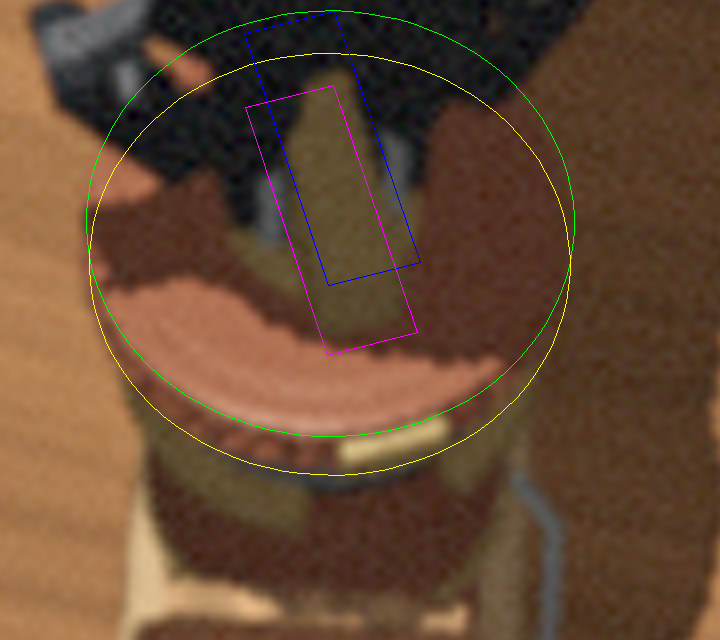

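View pics/m_d.png

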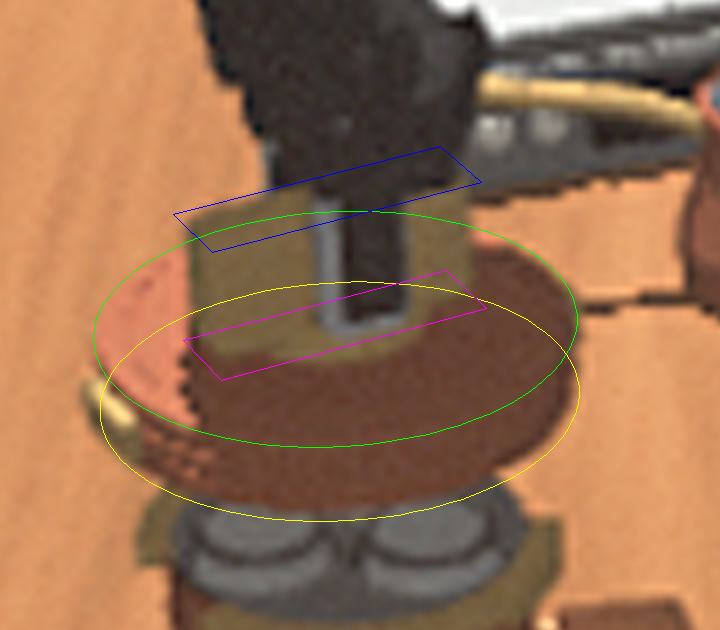

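View pics/m_w.png

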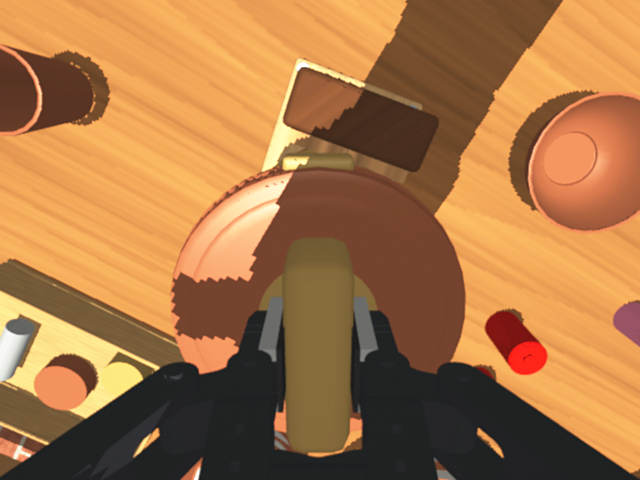

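Run:
```python
from h import *
import pickle
s,d,w,o=pickle.load(open('p3.pkl','rb'))
z0=o['ee_pos'][2]-.0426
for yaw in (20,25,31,36):
  a=np.radians(yaw)
  for n,p,C in (('s',s,(.5795,.0335)),('d',d,(.5797,.035))):
    print(yaw,n,np.round(proj(p,[C[0]+.0595*np.cos(a),C[1]+.0595*np.sin(a),z0+.006]),1), np.round(proj(p,[C[0],C[1],z0+.02]),1))
p,R=np.array(o['ee_pos']),Ro.from_euler('xyz',o['tcp_rot'],degrees=True)
print(R.as_matrix()[:,0])
crop(s,318,275,70,60,11,'m_s2.png'); crop(d,282,200,70,60,11,'m_d2.png')
```

```text
20 s [318.7 293.1] [315.8 261.8]
20 d [250.3 205.6] [276.8 195.6]
25 s [321.4 292.7] [315.8 261.8]
25 d [250.9 206.8] [276.8 195.6]
31 s [324.7 292.1] [315.8 261.8]
31 d [251.9 208.1] [276.8 195.6]
36 s [327.3 291.3] [315.8 261.8]
36 d [253.  209.1] [276.8 195.6]
[-8.58489874e-01 -5.12830513e-01 -4.09748085e-05]
m_s2.png origin 283 245 scale 11
m_d2.png origin 247 170 scale 11
```

View pics/m_s2.png

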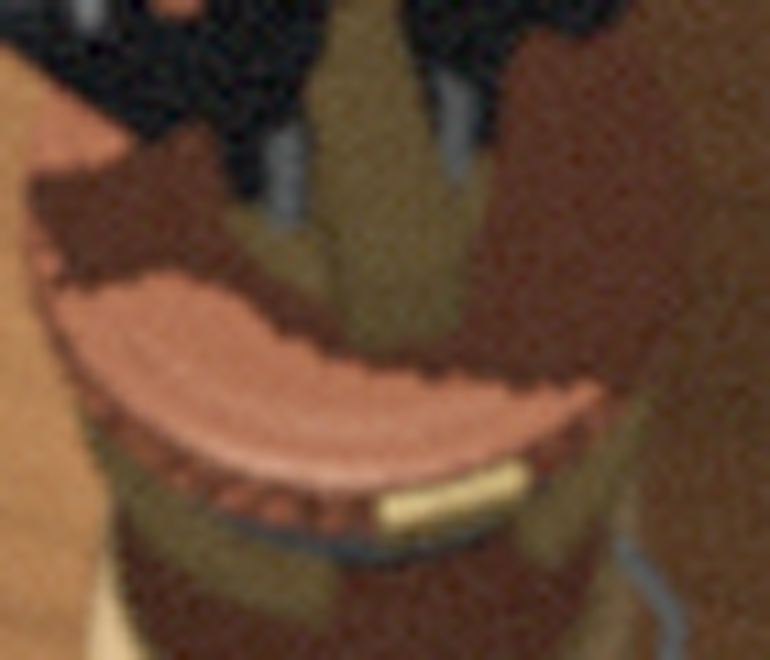

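View pics/m_d2.png

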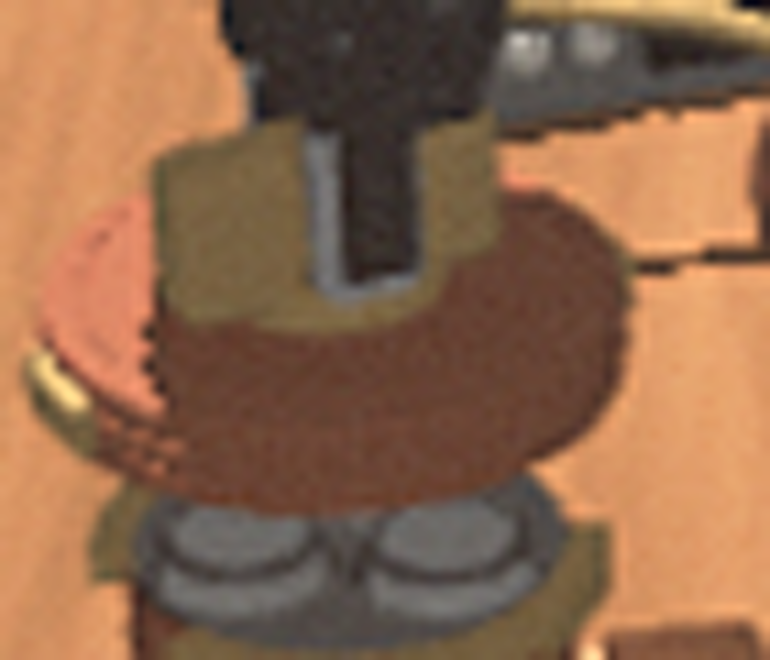

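servo_tool --motion '[[[-0.3, 1.7, 10, 0, 0, 0], [0, 0, 12, 0, 0, 0], [0, 0, 10, 0, 0, 0], [0, 0, 0, 0, 0, 0], [0, 0, 0, 0, 0, 0]]]'

```text
time: 17.7
ee_pos: [0.5792, 0.0326, 0.2239]
tcp_rot: [180.0, -0.0, -149.0]
wrist_force: [0.4, 0.4, -1.8]
opening: 0.0211
```

Run:
```python
from h import *
import pickle
o=bot.get_obs();print(o['time'],o['ee_pos'],o['tcp_rot'],o['wrist_force'])
s=bot.camera('scene');d=bot.camera('side')
pickle.dump((s,d,o),open('p4.pkl','wb'))
crop(s,318,275,70,60,11,'n_s.png'); crop(d,282,205,70,60,11,'n_d.png')
```

```text
17.7 [0.57924246 0.03264692 0.22385172] [ 1.79975764e+02 -4.14463593e-02 -1.49049780e+02] [ 0.43548836  0.36086359 -1.84744055]
n_s.png origin 283 245 scale 11
n_d.png origin 247 175 scale 11
```

View pics/n_s.png

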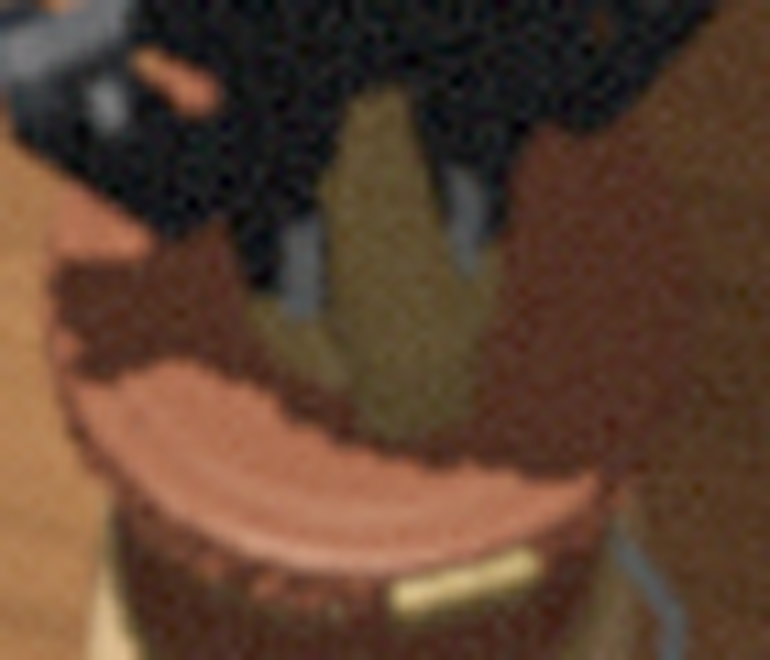

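View pics/n_d.png

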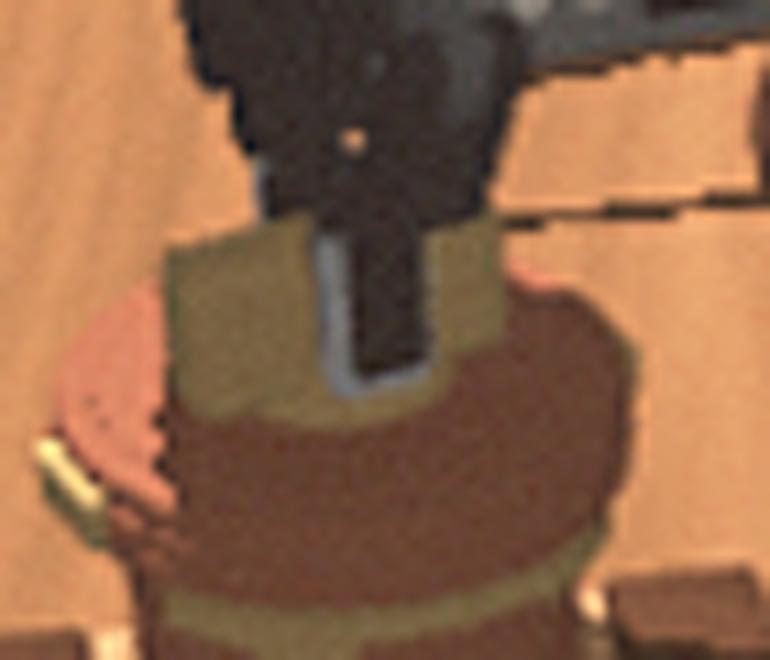

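servo_tool --motion '[[[0, 0, 3, 0, 0, 0], [0, 0, 3, 0, 0, 0], [0, 0, 3, 0, 0, 0], [0, 0, 0, 0, 0, 0]]]'

```text
time: 18.2
ee_pos: [0.5793, 0.0326, 0.2147]
tcp_rot: [180.0, -0.0, -149.0]
wrist_force: [0.3, 0.4, -1.4]
opening: 0.0211
```

servo_tool --motion '[[[0, 0, 2, 0, 0, 0], [0, 0, 2, 0, 0, 0], [0, 0, 0, 0, 0, 0]]]'

```text
time: 18.5
ee_pos: [0.5796, 0.0327, 0.2113]
tcp_rot: [-180.0, 0.0, -149.0]
wrist_force: [0.2, 0.4, 1.1]
opening: 0.0207
```

servo_tool --motion '[[[0, 0, 2, 0, 0, 0], [0, 0, 2, 0, 0, 0], [0, 0, 0, 0, 0, 0]]]'

```text
time: 18.8
ee_pos: [0.5796, 0.0327, 0.2078]
tcp_rot: [-180.0, 0.1, -149.0]
wrist_force: [-0.9, 0.4, 6.4]
opening: 0.0208
```

servo_tool --motion '[[[0, 0, 2, 0, 0, 0], [0, 0, 2, 0, 0, 0], [0, 0, 1, 0, 0, 0], [0, 0, 0, 0, 0, 0]]]'

```text
time: 19.2
ee_pos: [0.5798, 0.0327, 0.204]
tcp_rot: [-179.9, 0.1, -149.0]
wrist_force: [-1.9, -0.1, 12.9]
opening: 0.0209
```

servo_tool --motion '[[[0, 0, 2, 0, 0, 0], [0, 0, 1.5, 0, 0, 0], [0, 0, 0, 0, 0, 0]]]'

```text
time: 19.5
ee_pos: [0.5799, 0.0327, 0.2017]
tcp_rot: [-179.9, 0.2, -149.1]
wrist_force: [-4.1, 0.5, 17.3]
opening: 0.0211
```

servo_tool --motion '[[[0, 0, 0, 0, 0, 0.1], [0, 0, 0, 0, 0, 0.13], [0, 0, 0, 0, 0, 0]]]'

```text
time: 19.8
ee_pos: [0.5801, 0.0325, 0.2017]
tcp_rot: [-179.9, 0.2, -162.5]
wrist_force: [-2.4, 0.9, 18.2]
opening: 0.0208
```

servo_tool --motion '[[[0, 0, 0, 0, 0, 0.13], [0, 0, 0, 0, 0, 0.13], [0, 0, 0, 0, 0, 0.13], [0, 0, 0, 0, 0, 0]]]'

```text
time: 20.2
ee_pos: [0.5805, 0.0326, 0.2018]
tcp_rot: [180.0, 0.3, 175.2]
wrist_force: [-2.0, 1.5, 16.8]
opening: 0.0211
```

Run:
```python
from h import *
o=bot.get_obs();print(o['time'],o['ee_pos'],o['tcp_rot'],o['wrist_force'],o['torque'],o['opening'])
w=bot.camera('wrist'); cv2.imwrite('pics/o_w.png',w['color'][:,:,::-1])
```

```text
20.2 [0.5804538  0.03262156 0.20178864] [179.96526921   0.30272635 175.17135617] [-1.95075473  1.49357814 16.83341645] [ 0.06221687  0.44643475 -0.04557544] 0.02110022539466135
```

View pics/o_w.png

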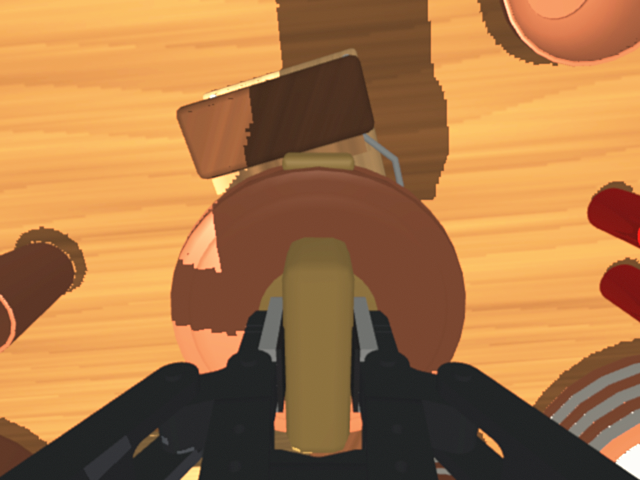

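servo_tool --motion '[[[0, 0, 0, 0, 0, 0.135], [0, 0, 0, 0, 0, 0.135], [0, 0, 0, 0, 0, 0.135], [0, 0, 0, 0, 0, 0.135], [0, 0, 0, 0, 0, 0]]]'

```text
time: 20.75
ee_pos: [0.5806, 0.0326, 0.2018]
tcp_rot: [179.8, 0.3, 144.2]
wrist_force: [-0.8, 0.2, 16.3]
opening: 0.021
```

servo_tool --motion '[[[0, 0, 0, 0, 0, 0.135], [0, 0, 0, 0, 0, 0.135], [0, 0, 0, 0, 0, 0.13], [0, 0, 0, 0, 0, 0], [0, 0, 0, 0, 0, 0]]]'

```text
time: 21.25
ee_pos: [0.5806, 0.0327, 0.2018]
tcp_rot: [179.7, 0.1, 121.6]
wrist_force: [-0.9, 0.5, 17.5]
opening: 0.0215
```

servo_tool --motion '[[[0, 0, -2, 0, 0, 0.01], [0, 0, -2, 0, 0, 0], [0, 0, 0, 0, 0, 0], [0, 0, 0, 0, 0, 0]]]'

```text
time: 21.65
ee_pos: [0.5804, 0.0326, 0.2048]
tcp_rot: [179.8, 0.1, 121.0]
wrist_force: [-0.0, -0.7, 11.4]
opening: 0.0208
```

servo_tool --motion '[[[0, 0, 0, 0, 0, 0], [0, 0, 0, 0, 0, 0], [0, 0, 0, 0, 0, 0], [0, 0, 0, 0, 0, 0]]]' --gripper 45

```text
time: 22.05
ee_pos: [0.5794, 0.0326, 0.2023]
tcp_rot: [-180.0, -0.0, 121.0]
wrist_force: [-0.1, 0.8, -0.3]
opening: 0.045
```

Run:
```python
from h import *
o=bot.get_obs();print(o['time'],o['ee_pos'],o['tcp_rot'],o['wrist_force'],o['torque'],o['opening'])
w=bot.camera('wrist'); cv2.imwrite('pics/p_w.png',w['color'][:,:,::-1])
```

```text
22.05 [0.57937569 0.03264637 0.20233277] [-1.79962353e+02 -1.97734079e-02  1.20995555e+02] [-0.10508388  0.8341012  -0.29259298] [ 0.00406191 -0.0460992   0.0052633 ] 0.04503859218451297
```

View pics/p_w.png

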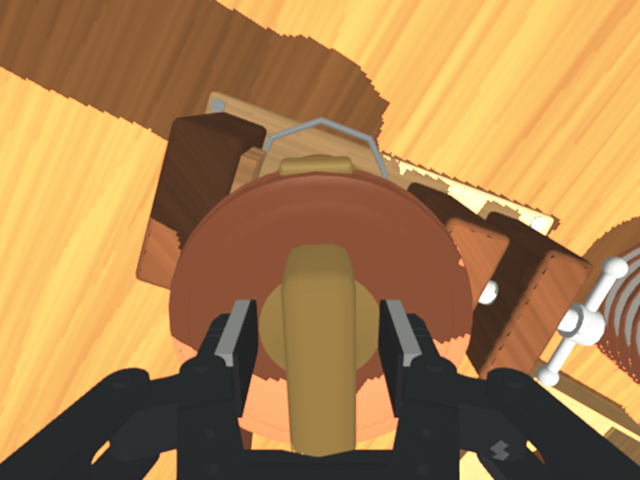

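servo_tool --motion '[[[0, 0, -20, 0, 0, 0], [0, 0, -40, 0, 0, 0], [0, 0, -45, 0, 0, 0], [0, 0, 0, 0, 0, 0], [0, 0, 0, 0, 0, 0]]]'

```text
time: 22.6
ee_pos: [0.58, 0.0327, 0.3087]
tcp_rot: [179.9, 0.1, 121.0]
wrist_force: [0.3, 0.1, -1.6]
opening: 0.045
```

Run:
```python
from h import *
o=bot.get_obs();print(o['time'],o['ee_pos'],o['tcp_rot'],o['wrist_force'],o['opening'])
w=bot.camera('wrist'); d=bot.camera('side'); s=bot.camera('scene')
overcap(w,(.5800,.0330),121,'q_w.png',(200,90,240,220),3.3,z0=.175+.034-.044)
overcap(d,(.5797,.035),121,'q_d.png',(240,175,80,70),9,z0=.165)
overcap(s,(.5795,.0335),121,'q_s.png',(275,235,90,80),8,z0=.165)
```

```text
22.6 [0.57998456 0.03269235 0.30870496] [1.79896059e+02 5.37964904e-02 1.20999848e+02] [ 0.26747731  0.05100359 -1.56109526] 0.0450307038758314
```

View pics/q_w.png

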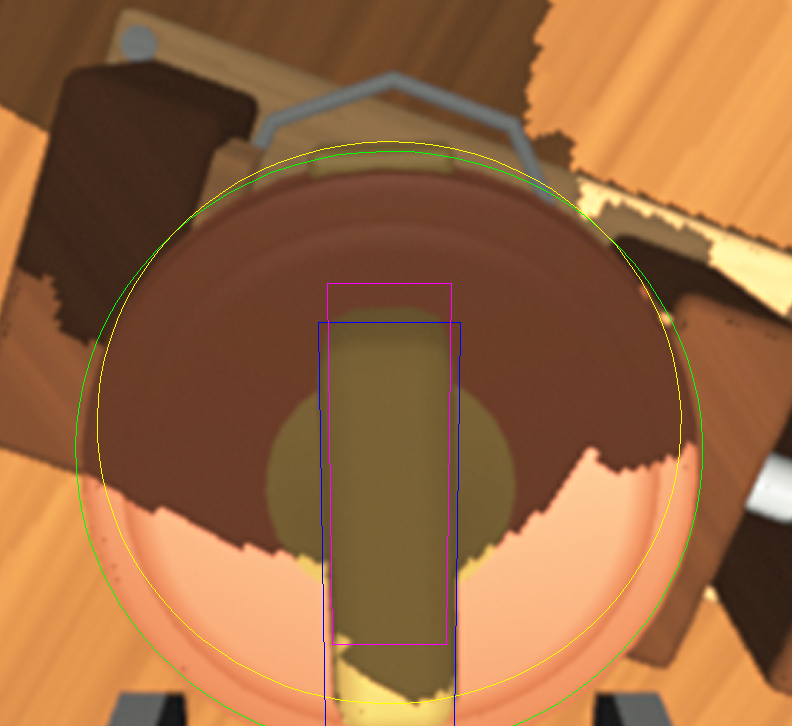

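View pics/q_d.png

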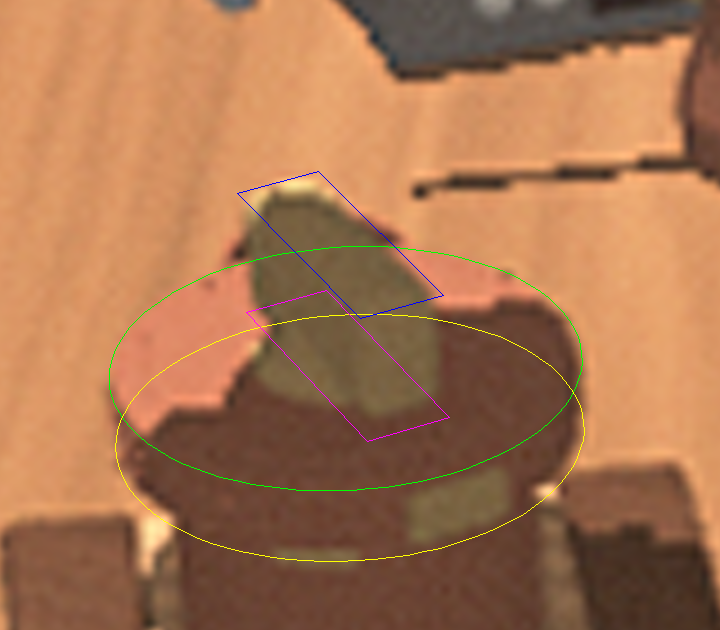

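View pics/q_s.png

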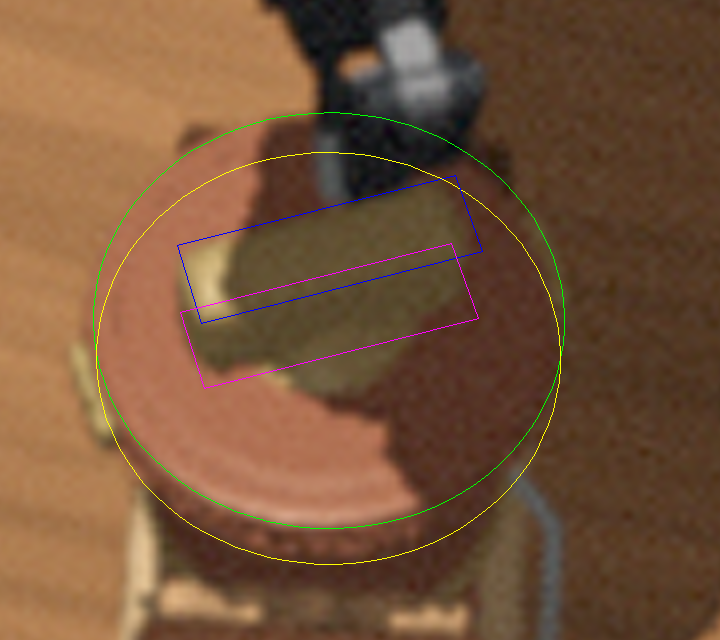

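servo_tool --motion '[[[0, 0, -20, 0, 0, 0], [0, 0, 0, 0, 0, 0], [0, 0, 0, 0, 0, 0]]]'

```text
time: 23.05
ee_pos: [0.5796, 0.0327, 0.3269]
tcp_rot: [-180.0, -0.0, 121.0]
wrist_force: [0.1, -0.2, -1.2]
opening: 0.0452
```

Run:
```python
from h import *
o=bot.get_obs();print(o['time'],o['ee_pos'],o['wrist_force'])
print(bot.job_done())
```

```text
23.05 [0.57955217 0.03268495 0.32689141] [ 0.12632914 -0.1708245  -1.16003276]
the job is handed in; nothing more can be done
None
```

I handed the job in at about 23 s. Both grey cells are in the empty wells with their nubs up. The cap went on over the notches, was pressed in with about 19 N, turned 90° clockwise and released.

**Cells:** a wrist picture before the cap went on showed all three cells seated in their wells.

**Cap:** after I let go, all three cameras showed it where a locked cap should be. It was centred to within about 1–2 mm, the wing stood across the notches at yaw about 121°, and its size in the picture fitted the 34 mm locked height. I did not measure that height directly or pull on the cap to test the lock.

**Arm:** it ended clear above the cap, with the measured wrist force at about its free-hanging level.

**Bystanders:** the arm kept clear of the copper and brass ware throughout, and none of it was disturbed in any picture. I took no separate final picture of them.

**Disagreements:**
- The fixed cameras and the wrist camera differed by 2–3 mm on where things were. I used the wrist camera to place the cells and a compromise between the two to place the cap.
- My fit of how the cap sat in the gripper was poor, so I set its position over the lantern mainly from the scene and side pictures.

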